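# Weigh down two glued panels

### The arm

A 6-joint arm with a two-finger parallel gripper is mounted at the origin on the work surface. World frame = base frame: x ahead of the robot, y to its left, z up, the work surface at z = 0. Lengths are in m, angles in rad, forces in N, time in s.
With the tool pointing down it reaches from about 0.425 to 0.95 m from the base axis. Payload 3.5 kg.
Tool frame: the origin (TCP) lies on the centre line of the jaws, within the pads' length; the fingertips stand 25 mm ahead of it and the grasp point (between the pads) lies 6 mm ahead of it (ctrl.finger_overhang is the distance from the TCP to the fingertips, in m); z points along the fingers, y is the line along which they close (so a half turn about z gives the same grasp; the last joint's range is limited). The gripper opens to 85 mm and grips with 20 to 120 N. Pads are 22 mm wide; open, the fingers measure 114 mm over their backs; the gripper's body (76 mm by 85 mm) begins 54 mm behind the grasp point. The pads swing forward as they close: fully open they stand 13 mm farther back than shut.
Start: joints at [-1.356, 0.286, 1.577, -0, 1.279, -0.15], TCP at [0.241, -0.631, 0.256] pointing down, gripper open.
Joint ranges: [-2.77, 2.77], [-0.9, 2.22], [0.21, 2.48], [-1.53, 4.67], [0.24, 2.81], [-2.84, 2.84]. Speed limits (rad/s): [2.79, 2.79, 3.14, 3.14, 3.14, 3.14].

### API

Orientations are given as a unit quaternion [x, y, z, w].
In Python, from plant import get_state, imaging, job, ctrl gives the robot as it stands.
- The arm moves only by the tool jog_arm, never from a script. Its argument "increments" is a list of rows, each an object of numbers: "dx", "dy", "dz": the shift along the world's x, y, z each as a share of 12 cm, from -1 to 1; "ax", "ay", "az": the turn, a rotation vector about the world's x, y, z each as a share of pi/2 rad, from -1 to 1; "gripper": the gripper command: -1 is shut, 1 is fully open, values between are in proportion. A call has 1 to 10 rows; each row is the pose to reach, as a shift and turn from the pose commanded when the call began; what a row does not reach only later rows make up. A row lasts 1/10 s, in which the tool goes at most 50 mm and 8.59 degrees, less where a joint would pass 70% of its speed; a pose out of reach is approached as far as the arm can. A call with a number of a shift or a turn outside -1 to 1 is refused whole. A call with a gripper value outside its range is refused whole. The fingers move at their own pace and stop on an object; "force" is the grip in N (left out, the last holds). Time passes only in rows, so rows that repeat a pose let the fingers close. It gives the time, the measured TCP pose, the force, the opening and the grip force at its end, in the units of the state.
- get_state(): the state, without advancing time (a new reading comes with each control period).
- imaging.read_camera(name): name is "scene" or "top" or "wrist"; returns a dict with "frame" (400x640x3 uint8, blue, green, red), "depth" (400x640 float32, m along the optical axis (not along the pixel's ray), 0 where there is no reading), "camera_matrix" (3x3 intrinsics, pixels), "extrinsics" (4x4, takes a point from camera to world coordinates); the wrist camera has in their place "mount" (4x4, takes a point from camera to tool coordinates, whose origin is the TCP and whose axes are the flange's). Camera axes: x right, y up, looking along -z (the intrinsics and any distortion apply to the point x, -y, -z); pixel columns grow to the right and rows downward; lengths in m; the calibration is good to about 2 mm. A picture is of the moment at which its call begins: read the wrist's pose just before it.
- job.sign_off(): hands the job in; it is judged then, once.
The state is a dict: "time": time; "qpos": joint angles; "dq": joint speeds; "joint_efforts": joint torques, N m; "eef_pos": TCP position; "tcp_rot": TCP orientation; "contact_force": force on the tool from outside, world axes, zero at the start; "wrist_torque": the same for the moment, N m; "opening": opening from 0.0 (shut) to 1.0 (fully open); "finger_force": force on a finger pad.
Only numpy, scipy, OpenCV 4.12 (cv2) and the standard library are available. Lean on these libraries where they do the work, as an engineer would, in place of code of your own. Each camera call takes 0.05 s, during which the arm holds its last target. There are 200 camera calls.

### The job

Put the two freshly glued plywood panels under pressure: lay the wooden caul of matching shape centred on each panel, the oblong one in line with its panel, then stack the iron weights centred on top: the largest on the oblong caul, the middle one on the round caul, and the smallest on top of the middle one. Set everything down gently, never let iron touch a panel or its stone slab, and leave the wax block, the glue bottle and the coffee cup where they are.

Things in the scene. Friction and masses are not known exactly. Their poses are not given: they have to be found in the camera images.
- round_glueup: A square pale stone slab, 110 x 110 mm and 20 mm thick, fixed on the bench, with ROUND plywood panel (72 mm across, 6 mm thick) lying centred on it and fixed: the panel's top is 26 mm above the bench. Origin at the centre of the slab's underside, z up.
- oblong_glueup: A square pale stone slab, 110 x 110 mm and 20 mm thick, fixed on the bench, with OBLONG plywood panel (90 x 56 mm, 6 mm thick) lying centred on it and fixed: the panel's top is 26 mm above the bench. Origin at the centre of the slab's underside, z up, x along the panel's 90 mm length.
- round_caul: Round caul (pressing block): a plain pale wooden disc 66 mm across and 18 mm high, loose, flat on the bench. Origin at the centre of its underside, z up.
- oblong_caul: Oblong caul (pressing block): a plain pale wooden block 84 x 50 mm and 18 mm high, loose, flat on the bench. Origin at the centre of its underside, z up, x along its 84 mm length.
- large_weight: The largest of three iron weights: a plain dark flat-topped disc 64 mm across and 26 mm high, lying flat on the bench. Origin at the centre of its underside, z up. About 0.65 kg.
- medium_weight: The middle of three iron weights: a plain dark flat-topped disc 54 mm across and 26 mm high, lying flat on the bench. Origin at the centre of its underside, z up. About 0.45 kg.
- small_weight: The smallest of three iron weights: a plain dark flat-topped disc 42 mm across and 26 mm high, lying flat on the bench. Origin at the centre of its underside, z up. About 0.3 kg.
- wax_block: Bystander: a yellow block of beeswax, 60 x 36 mm and 22 mm high, lying loose among the other things. Origin at the centre of its underside. Leave it alone.
- glue_bottle: Bystander: a white glue bottle with a red cap, 52 mm across and 120 mm high, standing loose towards the far side. Origin at the centre of its underside. Leave it alone.
- paper_cup: Bystander: a white lidded coffee cup, 82 mm across at the lid and 100 mm high, standing loose towards the far side. Origin at the centre of its underside. Leave it alone.
Things that resemble listed ones, but are neither listed nor needed, are in the scene too. Leave any purple look-alike of the oblong_caul alone. Leave any blue or orange look-alike of the large_weight alone.

How it is judged:
By the outcome, as a careful person would: the job done as asked, in the order asked, and still so for the second after the job is handed in, with the robot touching nothing.
It also fails if it takes over 125 s, if anything falls off the work surface, if the arm or the gripper's body presses on something with over 40 N, if the wrist force passes 120 N, or if a joint passes its speed limit or range.

## Working session

There is one attempt and no reset: what is moved stays moved. The work goes in short steps, Python scripts to look and compute and a tool call to move; the robot and the scene stay as the last step left them, time stands still between calls to the robot, and variables do not carry over. Pictures are saved under pics/ and viewed, at most 14 in all, crops included, and the job is handed in when it is done.

Besides the shell and the picture viewer there is one more tool, called after "Call:" in YAML: its name, and indented under it one key for each argument. jog_arm: Moves the arm, as the interface text tells. Shift numbers are shares of 12 cm and turn numbers shares of pi/2 rad, none past 1 either way. Its arguments: {"type":"object","properties":{"increments":{"type":"array"},"force":{"type":"number"}},"required":["increments"]}

```bash
mkdir -p pics; ls
python3 - <<'E'
from plant import get_state, imaging, job, ctrl
import cv2,numpy as np
for n in ["top","scene"]:
    d=imaging.read_camera(n); cv2.imwrite(f"pics/{n}0.png",d["frame"])
    np.savez(f"{n}0.npz",**{k:v for k,v in d.items() if k!="name"})
    print(n,d["camera_matrix"].tolist(),d["extrinsics"].round(3).tolist(),[k for k in d])
print(get_state())
E
```

```text
pics
top [[444.21884689002275, 0.0, 312.31453049425386], [0.0, 444.21884689002275, 193.98180312543238], [0.0, 0.0, 1.0]] [[-0.006, 0.991, -0.136, 0.39], [-1.0, -0.006, -0.002, 0.058], [-0.003, 0.136, 0.991, 1.449], [0.0, 0.0, 0.0, 1.0]] ['frame', 'depth', 'camera_matrix', 'extrinsics']
scene [[392.6502220673621, 0.0, 323.72256354768837], [0.0, 392.6502220673621, 195.33370809246094], [0.0, 0.0, 1.0]] [[0.797, -0.422, 0.433, 1.064], [0.604, 0.576, -0.551, -0.544], [-0.017, 0.7, 0.714, 0.809], [0.0, 0.0, 0.0, 1.0]] ['frame', 'depth', 'camera_matrix', 'extrinsics']
{'time': 0.1, 'qpos': array([-1.35601734e+00,  2.87120021e-01,  1.57802724e+00,  2.28586689e-05,
        1.27864744e+00, -1.49988751e-01]), 'dq': array([-0.0004642 ,  0.00034605, -0.00404194, -0.00036342, -0.00067779,
        0.00124023]), 'joint_efforts': array([ 1.27502684e-03, -4.07296729e+01, -2.93697810e+01, -1.21603571e-04,
        3.41408908e-03, -2.71470697e-06]), 'eef_pos': array([ 0.24071546, -0.63003242,  0.25505865]), 'tcp_rot': array([ 9.83414117e-01,  1.81371060e-01, -2.47258384e-05, -1.10079892e-03]), 'contact_force': array([0.63980253, 0.18227908, 0.4220905 ]), 'wrist_torque': array([ 0.0075309 , -0.02562492,  0.02880185]), 'finger_force': 0.0, 'opening': 0.9993519575572547}
```

View pics/top0.png

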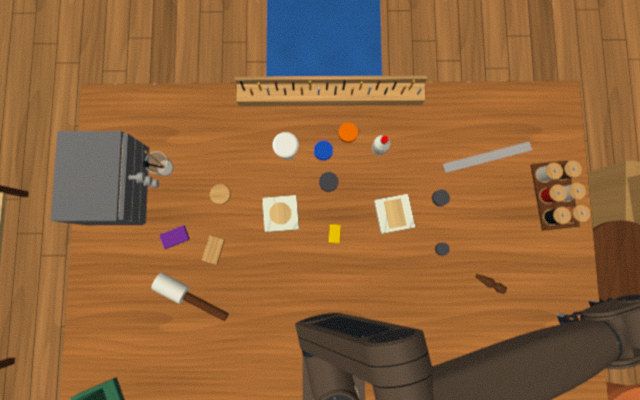

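View pics/scene0.png

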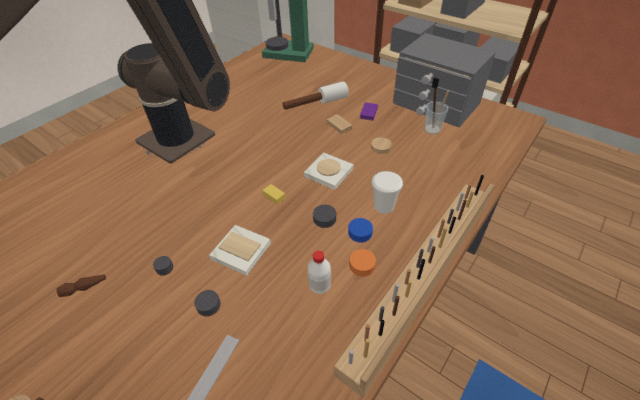

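Top view: round glue-up at (281,213), oblong glue-up (395,214), round caul (220,194), oblong caul (213,250) (wooden; the purple look-alike at (174,237) is excluded). Dark discs are at (328,181), (441,198) and (442,249); blue (323,150) and orange (348,132) are excluded. Next I'll measure sizes and positions.

```bash
cat > h.py <<'E'
import cv2,numpy as np
from scipy.spatial.transform import Rotation as R
def ray(px,K,E,z):
    px=np.atleast_2d(px).astype(float)
    d=np.c_[(px[:,0]-K[0,2])/K[0,0],-(px[:,1]-K[1,2])/K[1,1],-np.ones(len(px))]@E[:3,:3].T
    return E[:3,3]+d*((z-E[2,3])/d[:,2])[:,None]
def fit(mask,K,E,z,seed=None,amin=60):
    """contours -> world centre, minarearect sizes (mm), long-axis yaw deg"""
    out=[]
    for c in cv2.findContours(mask,cv2.RETR_EXTERNAL,cv2.CHAIN_APPROX_NONE)[0]:
        if cv2.contourArea(c)<amin: continue
        c=c.reshape(-1,2)
        if seed is not None and np.linalg.norm(c.mean(0)-seed)>seed[2] if seed is not None and len(seed)>2 else False: continue
        w=ray(c,K,E,z)[:,:2]
        (cx,cy),(a,b),t=cv2.minAreaRect((w*1000).astype(np.float32))
        if b>a: a,b,t=b,a,t+90
        m=cv2.moments((w*1000).astype(np.float32))
        out.append(dict(px=c.mean(0).round(0),c=(cx/1000,cy/1000),cen=(m['m10']/m['m00'],m['m01']/m['m00']),s=(a,b),yaw=(t+90)%180-90,A=m['m00']))
    return out
E
python3 - <<'E'
from h import *
for n in ["top","scene"]:
    d=np.load(n+"0.npz");f=d["frame"];K,E=d["camera_matrix"],d["extrinsics"]
    hsv=cv2.cvtColor(f,cv2.COLOR_BGR2HSV)
    P=dict(top=[(281,213),(395,214),(220,194),(213,250),(328,181),(441,198),(442,249)],scene=[(329,168),(240,246),(381,145),(340,124),(324,215),(207,302),(163,265)])[n]
    print(n)
    for p,z in zip(P,[.026,.026,.018,.018,.026,.026,.026]):
        dep=d["depth"][p[1],p[0]]; x,y=p
        v=np.array([(x-K[0,2])/K[0,0]*dep,-(y-K[1,2])/K[1,1]*dep,-dep]);w=E[:3,:3]@v+E[:3,3]
        print(p,hsv[y,x],"bg",hsv[y,x+22],"depth pt",w.round(3))
    dark=((hsv[...,2]<85)&(hsv[...,1]<110)).astype(np.uint8)
    for o in fit(dark,K,E,.026):
        if o['A']<6000: print('dark',o['px'],np.round(o['cen'],0),np.round(o['s'],0))
    white=((hsv[...,2]>200)&(hsv[...,1]<50)).astype(np.uint8)
    for o in fit(white,K,E,.020):
        if 4000<o['A']<20000: print('white',o['px'],np.round(o['c'],3),np.round(o['s'],0),round(o['yaw'],1))
E
python3 -c "
import cv2;a=cv2.imread('pics/top0.png')
c=cv2.resize(a[160:275,150:460],None,fx=2.55,fy=2.55,interpolation=cv2.INTER_CUBIC);cv2.imwrite('pics/crop1.png',c)"
```

```text
top
(281, 213) [ 19 122 213] bg [ 14 165 156] depth pt [0.524 0.162 0.028]
(395, 214) [ 18 128 214] bg [ 15 177 160] depth pt [ 0.519 -0.204  0.029]
(220, 194) [ 16 138 201] bg [ 15 176 170] depth pt [0.589 0.362 0.016]
(213, 250) [ 17 139 194] bg [ 14 183 166] depth pt [0.408 0.38  0.015]
(328, 181) [156  17  76] bg [ 14 171 167] depth pt [0.628 0.009 0.024]
(441, 198) [150   3  75] bg [ 13 178 176] depth pt [ 0.57  -0.354  0.027]
(442, 249) [75  7 74] bg [ 14 173 174] depth pt [ 0.407 -0.35   0.028]
dark [442. 249.] [ 407. -349.] [41. 35.]
dark [440. 197.] [ 571. -352.] [52. 46.]
dark [328. 182.] [626.   9.] [56. 55.]
white [280. 213.] [0.525 0.165] [107. 106.] -85.9
white [394. 213.] [ 0.523 -0.203] [108. 106.] -80.1
white [284. 144.] [0.752 0.152] [78. 76.] -0.0
scene
(329, 168) [ 19  78 190] bg [ 24  23 164] depth pt [0.533 0.161 0.026]
(240, 246) [ 18  78 192] bg [ 21  21 208] depth pt [ 0.528 -0.204  0.026]
(381, 145) [ 17  92 186] bg [ 12 126 156] depth pt [0.596 0.357 0.017]
(340, 124) [ 16  92 178] bg [ 13 124 165] depth pt [0.422 0.372 0.018]
(324, 215) [143  13  80] bg [ 14 124 163] depth pt [0.634 0.002 0.025]
(207, 302) [150   6  79] bg [ 12 121 162] depth pt [ 0.581 -0.358  0.027]
(163, 265) [150   6  80] bg [ 13 128 151] depth pt [ 0.421 -0.355  0.028]
dark [207. 303.] [ 582. -358.] [64. 50.]
dark [163. 265.] [ 420. -355.] [55. 38.]
dark [420. 264.] [912.  14.] [86. 14.]
dark [324. 216.] [636.   1.] [78. 58.]
dark [483. 228.] [991. 184.] [206.  18.]
dark [175. 149.] [ 89. -47.] [253. 132.]
white [388. 181.] [0.701 0.223] [76. 76.] -58.1
white [330. 168.] [0.528 0.166] [106. 106.] -85.6
```

View pics/crop1.png

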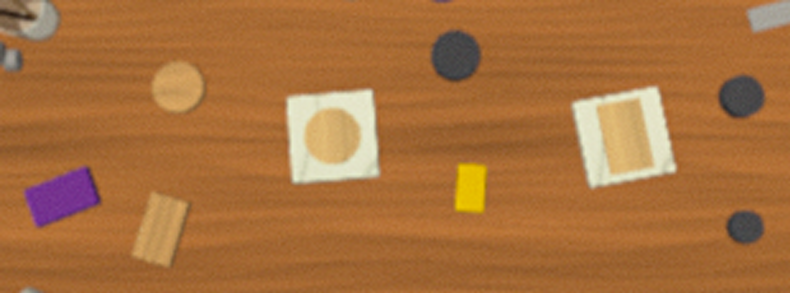

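The three dark discs measure about 57, 50 and 38 mm (blurred edges shrink them). So (328,181) is large_weight, (441,198) medium and (442,249) small; blue and orange are excluded by colour. The crop confirms this: the caul is wooden at (213,250), purple is the look-alike. Now I'll sweep along, looking with the wrist camera.

Call:
jog_arm:
  increments:
    - {"dx": 0.7,"dy": 1,"az": 0.1}
    - {"dx": 0.7,"dy": 1,"az": 0.2}
    - {"dx": 0.7,"dy": 1,"az": 0.3}
    - {"dx": 0.7,"dy": 1,"az": 0.3}

```text
$.increments[0]: bad value
```

Call:
jog_arm:
  increments:
    - {"dx": 0.6,"dy": 1,"az": 0.1}
    - {"dx": 0.6,"dy": 1,"az": 0.2}
    - {"dx": 0.6,"dy": 1,"az": 0.3}
    - {"dx": 0.6,"dy": 1,"az": 0.3}

```text
$.increments[0]: bad value
```

```bash
cat >> h.py <<'E'
def look(name):
    from plant import get_state, imaging, ctrl
    s=get_state(); d=imaging.read_camera("wrist")
    T=np.eye(4);T[:3,:3]=R.from_quat(s["tcp_rot"]).as_matrix();T[:3,3]=s["eef_pos"]
    E=T@d["mount"]; cv2.imwrite(f"pics/{name}.png",d["frame"])
    np.savez(name+".npz",frame=d["frame"],depth=d["depth"],camera_matrix=d["camera_matrix"],extrinsics=E)
    yc=np.degrees(np.arctan2(T[1,1],T[0,1]))
    print(name,"t",round(s["time"],2),"tcp",s["eef_pos"].round(4),"closing",round(yc,1),"tilt z",T[:3,2].round(3),"open",round(s["opening"],3))
    return d["frame"],cv2.cvtColor(d["frame"],cv2.COLOR_BGR2HSV),d["depth"],d["camera_matrix"],E,d["mount"],s
E
python3 - <<'E'
from h import *
from plant import ctrl
f,h,dep,K,E,M,s=look("w1"); print(M.round(3),K.round(1),ctrl.finger_overhang,s["qpos"].round(2),E[:3,3].round(3))
E
```

```text
w1 t 0.1 tcp [ 0.2407 -0.63    0.2551] closing -69.1 tilt z [-0.     0.002 -1.   ] open 0.999
[[ 0.     0.951  0.309  0.079]
 [ 1.     0.    -0.001  0.001]
 [-0.001  0.309 -0.951 -0.117]
 [ 0.     0.     0.     1.   ]] [[325.2   0.  320.2]
 [  0.  325.2 198.2]
 [  0.    0.    1. ]] 0.025 [-1.36  0.29  1.58  0.    1.28 -0.15] [ 0.314 -0.603  0.373]
```

View pics/w1.png

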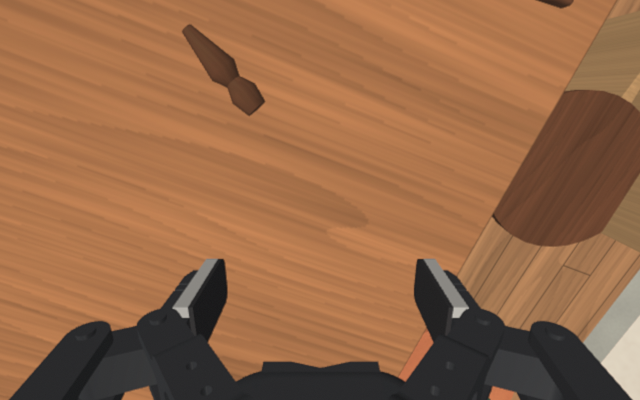

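The view shows the open fingers at the bottom and the bench with a screwdriver-like tool at (230,70). The moves were refused, so I'll retry with every key present.

Call:
jog_arm:
  increments:
    - {"dx": 0.7,"dy": 1,"dz": 0,"ax": 0,"ay": 0,"az": 0.1,"gripper": 1}
    - {"dx": 0.7,"dy": 1,"dz": 0,"ax": 0,"ay": 0,"az": 0.2,"gripper": 1}
    - {"dx": 0.7,"dy": 1,"dz": 0,"ax": 0,"ay": 0,"az": 0.3,"gripper": 1}
    - {"dx": 0.7,"dy": 1,"dz": 0,"ax": 0,"ay": 0,"az": 0.3,"gripper": 1}

```text
time: 0.55
eef_pos: [0.3276, -0.5062, 0.2558]
tcp_rot: [0.912, 0.409, 0.001, -0.001]
contact_force: [-0.5, -0.4, 0.7]
opening: 1.0
finger_force: 0.0
```

Call:
jog_arm:
  increments:
    - {"dx": 0.6,"dy": 1,"dz": 0,"ax": 0,"ay": 0,"az": 0.1,"gripper": 1}
    - {"dx": 0.6,"dy": 1,"dz": 0,"ax": 0,"ay": 0,"az": 0.2,"gripper": 1}
    - {"dx": 0.6,"dy": 1,"dz": 0,"ax": 0,"ay": 0,"az": 0.3,"gripper": 1}
    - {"dx": 0.6,"dy": 1,"dz": 0,"ax": 0,"ay": 0,"az": 0.3,"gripper": 1}

```text
time: 0.95
eef_pos: [0.3984, -0.3874, 0.2561]
tcp_rot: [0.792, 0.611, 0.001, -0.001]
contact_force: [-0.8, -0.8, 0.8]
opening: 1.002
finger_force: 0.0
```

```bash
python3 -c "
from h import *
look('w2')"
```

```text
w2 t 0.95 tcp [ 0.3984 -0.3874  0.2561] closing -14.7 tilt z [ 0.     0.001 -1.   ] open 1.002
```

Call:
jog_arm:
  increments:
    - {"dx": 0.8,"dy": 1,"dz": 0,"ax": 0,"ay": 0,"az": 0.1,"gripper": 1}
    - {"dx": 0.8,"dy": 1,"dz": 0,"ax": 0,"ay": 0,"az": 0.2,"gripper": 1}
    - {"dx": 0.8,"dy": 1,"dz": 0,"ax": 0,"ay": 0,"az": 0.3,"gripper": 1}
    - {"dx": 0.8,"dy": 1,"dz": 0,"ax": 0,"ay": 0,"az": 0.3,"gripper": 1}

```text
time: 1.4
eef_pos: [0.4948, -0.2684, 0.2563]
tcp_rot: [0.628, 0.778, 0.001, 0.0]
contact_force: [-0.7, -0.0, -0.1]
opening: 0.999
finger_force: 0.0
```

```bash
python3 -c "
from h import *
look('w3')"
```

```text
w3 t 1.4 tcp [ 0.4948 -0.2684  0.2563] closing 12.2 tilt z [ 0.001  0.001 -1.   ] open 0.999
```

Call:
jog_arm:
  increments:
    - {"dx": 0.1,"dy": 1,"dz": 0,"ax": 0,"ay": 0,"az": 0.1,"gripper": 1}
    - {"dx": 0.1,"dy": 1,"dz": 0,"ax": 0,"ay": 0,"az": 0.2,"gripper": 1}
    - {"dx": 0.1,"dy": 1,"dz": 0,"ax": 0,"ay": 0,"az": 0.3,"gripper": 1}

```text
time: 1.75
eef_pos: [0.5043, -0.1499, 0.2561]
tcp_rot: [0.439, 0.898, 0.0, -0.0]
contact_force: [0.4, -0.3, -0.1]
opening: 1.0
finger_force: 0.0
```

Call:
jog_arm:
  increments:
    - {"dx": 0.1,"dy": 1,"dz": 0,"ax": 0,"ay": 0,"az": 0.1,"gripper": 1}
    - {"dx": 0.1,"dy": 1,"dz": 0,"ax": 0,"ay": 0,"az": 0.2,"gripper": 1}
    - {"dx": 0.1,"dy": 1,"dz": 0,"ax": 0,"ay": 0,"az": 0.3,"gripper": 1}

```text
time: 2.05
eef_pos: [0.5168, -0.0298, 0.2563]
tcp_rot: [0.228, 0.974, 0.0, 0.0]
contact_force: [0.3, -1.0, -0.6]
opening: 1.007
finger_force: 0.0
```

```bash
python3 -c "
from h import *
look('w4')
import cv2
a=[cv2.resize(cv2.imread(f'pics/w{i}.png'),(400,250)) for i in (2,3,4)]
a.append(a[0]*0)
cv2.imwrite('pics/m1.png',np.vstack([np.hstack(a[:2]),np.hstack(a[2:])]))"
```

```text
w4 t 2.05 tcp [ 0.5168 -0.0298  0.2563] closing 63.7 tilt z [ 0.  0. -1.] open 1.007
```

View pics/m1.png

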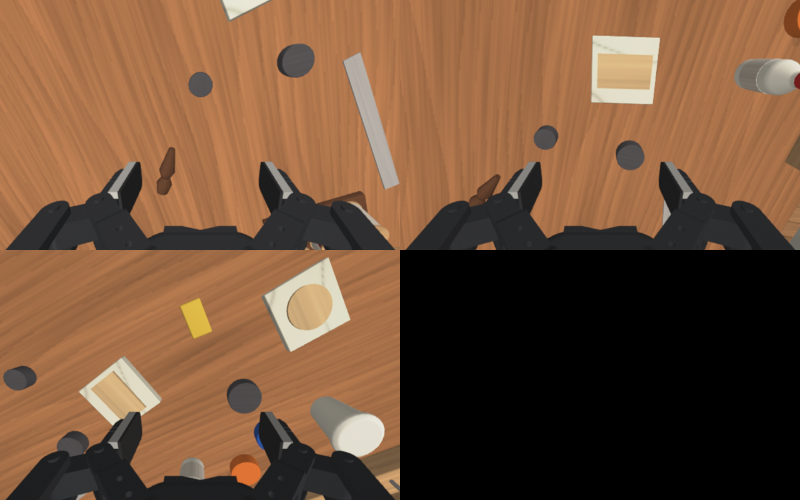

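The wrist views (half scale) show: w2 the small weight at (200,84) and the medium at (296,60); w3 the oblong panel at (625,70); w4 the round panel at (310,307) and the large weight at (244,397). Next I'll measure the panels.

```bash
cat >> h.py <<'E'
def load(n):
    d=np.load(n+".npz"); return d["frame"],cv2.cvtColor(d["frame"],cv2.COLOR_BGR2HSV),d["camera_matrix"],d["extrinsics"]
def panels(n):
    f,h,K,E=load(n)
    white=((h[...,1]<55)&(h[...,2]>150)).astype(np.uint8)
    for c in cv2.findContours(white,cv2.RETR_EXTERNAL,cv2.CHAIN_APPROX_NONE)[0]:
        if cv2.contourArea(c)<4000: continue
        hull=np.zeros_like(white); cv2.drawContours(hull,[cv2.convexHull(c)],-1,1,-1)
        o=fit(hull,K,E,.02)[0]; print(n,'slab',o['px'],np.round(o['c'],4),np.round(o['s'],0),round(o['yaw'],1))
        p=cv2.morphologyEx(hull*(h[...,1]>75).astype(np.uint8)*(h[...,2]>150).astype(np.uint8),cv2.MORPH_OPEN,np.ones((5,5)))
        for o in fit(p,K,E,.026,amin=1000): print('   panel',o['px'],np.round(o['c'],4),np.round(o['cen'],0),np.round(o['s'],0),round(o['yaw'],1))
def darks(n):
    f,h,K,E=load(n)
    m=((h[...,2]<110)&(h[...,1]<60)).astype(np.uint8); m[h.shape[0]*0+260:]=0 
    m=cv2.morphologyEx(m,cv2.MORPH_OPEN,np.ones((5,5)))
    for z in (.026,.0):
        for o in fit(m,K,E,z,amin=500): print(n,'dark z',z,o['px'],np.round(o['c'],4),np.round(o['s'],0))
E
python3 - <<'E'
from h import *
panels('w3');panels('w4');darks('w2');darks('w3');darks('w4')
E
```

```text
w3 slab [358. 110.] [ 0.5218 -0.2049] [110. 110.] 10.4
   panel [359. 114.] [ 0.5219 -0.2051] [ 522. -205.] [89. 55.] 10.4
w4 slab [573. 296.] [0.8062 0.1842] [105.  97.] 44.6
w4 slab [194. 229.] [ 0.5211 -0.2003] [116. 110.] -79.7
   panel [190. 235.] [ 0.5216 -0.2036] [ 519. -203.] [89. 58.] 10.3
w4 slab [494.  88.] [0.5241 0.1637] [110. 109.] 4.3
   panel [496.  91.] [0.5242 0.164 ] [524. 164.] [71. 69.] 63.7
w2 dark z 0.026 [320. 135.] [ 0.408  -0.3533] [40. 39.]
w2 dark z 0.026 [473.  96.] [ 0.5684 -0.355 ] [60. 51.]
w2 dark z 0.0 [320. 135.] [ 0.4072 -0.3564] [42. 42.]
w2 dark z 0.0 [473.  96.] [ 0.5796 -0.3582] [64. 54.]
w3 dark z 0.026 [368. 245.] [ 0.5685 -0.3439] [52. 44.]
w3 dark z 0.026 [233. 220.] [ 0.4094 -0.3488] [49. 39.]
w3 dark z 0.0 [368. 245.] [ 0.5753 -0.3552] [56. 47.]
w3 dark z 0.0 [233. 220.] [ 0.4042 -0.3605] [53. 42.]
w4 dark z 0.026 [390. 234.] [0.6222 0.0083] [67. 62.]
w4 dark z 0.026 [ 31. 204.] [ 0.4093 -0.3428] [61. 39.]
w4 dark z 0.0 [390. 234.] [0.6354 0.0086] [72. 67.]
w4 dark z 0.0 [ 31. 204.] [ 0.4065 -0.3687] [66. 42.]
```

Call:
jog_arm:
  increments:
    - {"dx": 0.1,"dy": 1,"dz": 0,"ax": 0,"ay": 0,"az": 0.1,"gripper": 1}
    - {"dx": 0.1,"dy": 1,"dz": 0,"ax": 0,"ay": 0,"az": 0.2,"gripper": 1}
    - {"dx": 0.1,"dy": 1,"dz": 0,"ax": 0,"ay": 0,"az": 0.3,"gripper": 1}

```text
time: 2.4
eef_pos: [0.5295, 0.0897, 0.2564]
tcp_rot: [0.006, 1.0, -0.0, 0.0]
contact_force: [0.7, -1.0, -0.1]
opening: 0.998
finger_force: 0.0
```

Call:
jog_arm:
  increments:
    - {"dx": 0.1,"dy": 1,"dz": 0,"ax": 0,"ay": 0,"az": 0,"gripper": 1}
    - {"dx": 0.1,"dy": 1,"dz": 0,"ax": 0,"ay": 0,"az": 0,"gripper": 1}
    - {"dx": 0.1,"dy": 1,"dz": 0,"ax": 0,"ay": 0,"az": 0,"gripper": 1}

```text
time: 2.7
eef_pos: [0.5421, 0.2101, 0.2562]
tcp_rot: [0.008, 1.0, 0.0, 0.0]
contact_force: [-0.5, -0.4, 0.5]
opening: 1.0
finger_force: 0.0
```

```bash
python3 -c "
from h import *
look('w5')
panels('w5')"
```

```text
w5 t 2.7 tcp [0.5421 0.2101 0.2562] closing 89.0 tilt z [ 0.001  0.    -1.   ] open 1.0
w5 slab [280. 149.] [0.5243 0.1647] [110. 110.] 4.3
   panel [279. 152.] [0.5244 0.1641] [524. 165.] [70. 70.] -1.4
```

View pics/w5.png

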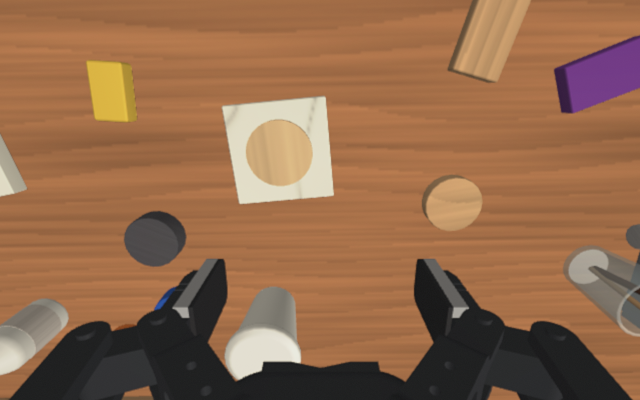

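This shows the round panel at (279,152), round caul (453,203), oblong caul (490,38, cropped), purple look-alike (600,75) and large weight (155,238). The panel fits agree across views. Now I'll go above the round caul.

```bash
cat >> h.py <<'E'
def wood(n,z=.018,amin=1500,ymax=270):
    f,h,K,E=load(n); hb=cv2.GaussianBlur(h,(5,5),0)
    m=((hb[...,0]>13)&(hb[...,0]<24)&(hb[...,1]>70)&(hb[...,1]<150)&(hb[...,2]>185)).astype(np.uint8); m[ymax:]=0
    m=cv2.morphologyEx(m,cv2.MORPH_OPEN,np.ones((7,7))); m=cv2.morphologyEx(m,cv2.MORPH_CLOSE,np.ones((5,5)))
    for o in fit(m,K,E,z,amin=amin): print(n,'wood',o['px'],np.round(o['c'],4),np.round(o['s'],0),round(o['yaw'],1))
E
python3 - <<'E'
from h import *
f,h,K,E=load('w5')
for p in [(453,198),(470,205),(430,215),(400,150),(520,230),(500,20),(300,240)]: print(p,h[p[1],p[0]])
wood('w5')
E
```

```text
(453, 198) [ 15 117 194]
(470, 205) [ 16 116 202]
(430, 215) [ 16 118 204]
(400, 150) [ 12 144 173]
(520, 230) [ 12 144 167]
(500, 20) [ 16 117 194]
(300, 240) [ 13 144 168]
w5 wood [454. 204.] [0.5881 0.3619] [61. 61.] 7.6
w5 wood [279. 152.] [0.5258 0.163 ] [72. 72.] -1.4
w5 wood [492.  36.] [0.4117 0.38  ] [75. 46.] -15.7
```

Call:
jog_arm:
  increments:
    - {"dx": 0.35,"dy": 1,"dz": -0.5,"ax": 0,"ay": 0,"az": 0,"gripper": 1}
    - {"dx": 0.35,"dy": 1,"dz": -0.5,"ax": 0,"ay": 0,"az": 0,"gripper": 1}
    - {"dx": 0.35,"dy": 1,"dz": -0.5,"ax": 0,"ay": 0,"az": 0,"gripper": 1}
    - {"dx": 0.35,"dy": 1,"dz": -0.5,"ax": 0,"ay": 0,"az": 0,"gripper": 1}

```text
time: 3.15
eef_pos: [0.5834, 0.3292, 0.1913]
tcp_rot: [0.008, 1.0, -0.001, -0.003]
contact_force: [0.1, -0.9, 0.1]
opening: 1.003
finger_force: 0.0
```

```bash
python3 -c "
from h import *
look('w6')
wood('w6',ymax=400)"
```

```text
w6 t 3.15 tcp [0.5834 0.3292 0.1913] closing 89.1 tilt z [-0.006 -0.002 -1.   ] open 1.003
w6 wood [358. 188.] [0.5879 0.3629] [62. 60.] 89.4
w6 wood [128. 121.] [0.5252 0.16  ] [74. 73.] 89.1
```

View pics/w6.png

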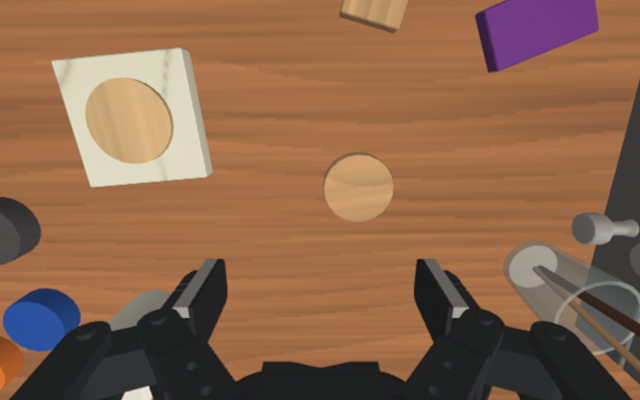

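The round caul is at (358,188), which gives (0.588, 0.3625), consistent with the earlier view. I'll descend on it.

Call:
jog_arm:
  increments:
    - {"dx": 0.035,"dy": 0.27,"dz": -0.3,"ax": 0,"ay": 0,"az": 0,"gripper": 1}
    - {"dx": 0.035,"dy": 0.27,"dz": -0.6,"ax": 0,"ay": 0,"az": 0,"gripper": 1}
    - {"dx": 0.035,"dy": 0.27,"dz": -0.8,"ax": 0,"ay": 0,"az": 0,"gripper": 1}
    - {"dx": 0.035,"dy": 0.27,"dz": -0.8,"ax": 0,"ay": 0,"az": 0,"gripper": 1}
    - {"dx": 0.035,"dy": 0.27,"dz": -0.8,"ax": 0,"ay": 0,"az": 0,"gripper": 1}

```text
time: 3.7
eef_pos: [0.5884, 0.3598, 0.1015]
tcp_rot: [0.008, 1.0, -0.0, 0.0]
contact_force: [1.2, -0.3, 0.8]
opening: 1.002
finger_force: 0.0
```

```bash
python3 -c "
from h import *
look('w7')
wood('w7',ymax=400)"
```

```text
w7 t 3.7 tcp [0.5884 0.3598 0.1015] closing 89.1 tilt z [ 0.001 -0.    -1.   ] open 1.002
w7 wood [327. 217.] [0.5888 0.3628] [63. 63.] 2.0
w7 wood [ 18. 131.] [0.5325 0.1785] [71. 29.] -17.8
```

Call:
jog_arm:
  increments:
    - {"dx": 0,"dy": 0.025,"dz": -0.3,"ax": 0,"ay": 0,"az": 0,"gripper": 1}
    - {"dx": 0,"dy": 0.025,"dz": -0.5,"ax": 0,"ay": 0,"az": 0,"gripper": 1}
    - {"dx": 0,"dy": 0.025,"dz": -0.66,"ax": 0,"ay": 0,"az": 0,"gripper": 1}
    - {"dx": 0,"dy": 0.025,"dz": -0.66,"ax": 0,"ay": 0,"az": 0,"gripper": 1}
    - {"dx": 0,"dy": 0.025,"dz": -0.66,"ax": 0,"ay": 0,"az": 0,"gripper": 1}
    - {"dx": 0,"dy": 0.025,"dz": -0.66,"ax": 0,"ay": 0,"az": 0,"gripper": 0.4}
    - {"dx": 0,"dy": 0.025,"dz": -0.66,"ax": 0,"ay": 0,"az": 0,"gripper": 0.4}
    - {"dx": 0,"dy": 0.025,"dz": -0.66,"ax": 0,"ay": 0,"az": 0,"gripper": 0.4}
    - {"dx": 0,"dy": 0.025,"dz": -0.66,"ax": 0,"ay": 0,"az": 0,"gripper": 0.4}
  force: 35

```text
time: 4.65
eef_pos: [0.5888, 0.3655, 0.0238]
tcp_rot: [0.006, 1.0, 0.001, 0.002]
contact_force: [0.4, -0.6, 5.8]
opening: 0.754
finger_force: 39.3
```

```bash
python3 -c "
from h import *
look('w8')
wood('w8',ymax=400)"
```

```text
w8 t 4.65 tcp [0.5888 0.3655 0.0238] closing 89.3 tilt z [ 0.004  0.001 -1.   ] open 0.754
w8 wood [321. 279.] [0.5888 0.3646] [63. 63.] 89.3
```

View pics/w8.png

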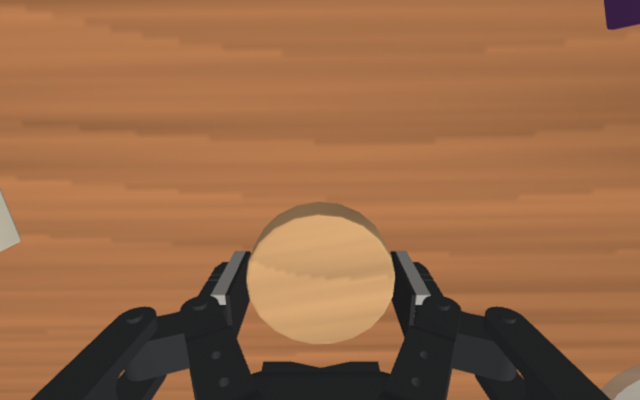

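The caul is gripped and centred at (321,279). Lifting it and carrying it to the round panel.

Call:
jog_arm:
  increments:
    - {"dx": 0,"dy": 0,"dz": 0.3,"ax": 0,"ay": 0,"az": 0,"gripper": 0.4}
    - {"dx": 0,"dy": 0,"dz": 0.6,"ax": 0,"ay": 0,"az": 0,"gripper": 0.4}
    - {"dx": -0.1,"dy": -0.3,"dz": 0.7,"ax": 0,"ay": 0,"az": 0,"gripper": 0.4}
    - {"dx": -0.2,"dy": -0.6,"dz": 0.7,"ax": 0,"ay": 0,"az": 0,"gripper": 0.4}
    - {"dx": -0.27,"dy": -0.85,"dz": 0.7,"ax": 0,"ay": 0,"az": 0,"gripper": 0.4}

```text
time: 5.2
eef_pos: [0.554, 0.2618, 0.1059]
tcp_rot: [0.006, 1.0, 0.0, 0.0]
contact_force: [1.2, 0.4, 0.5]
opening: 0.753
finger_force: 39.3
```

Call:
jog_arm:
  increments:
    - {"dx": -0.1,"dy": -0.3,"dz": 0,"ax": 0,"ay": 0,"az": 0,"gripper": 0.4}
    - {"dx": -0.2,"dy": -0.6,"dz": 0,"ax": 0,"ay": 0,"az": 0,"gripper": 0.4}
    - {"dx": -0.27,"dy": -0.83,"dz": 0,"ax": 0,"ay": 0,"az": 0,"gripper": 0.4}
    - {"dx": -0.27,"dy": -0.83,"dz": 0,"ax": 0,"ay": 0,"az": 0,"gripper": 0.4}
    - {"dx": -0.27,"dy": -0.83,"dz": 0,"ax": 0,"ay": 0,"az": 0,"gripper": 0.4}

```text
time: 5.7
eef_pos: [0.5223, 0.163, 0.1054]
tcp_rot: [0.007, 1.0, 0.0, 0.0]
contact_force: [-0.2, 0.6, -0.0]
opening: 0.758
finger_force: 39.3
```

```bash
python3 -c "
from h import *
f,h,dep,K,E,M,s=look('w9')
wood('w9',z=s['eef_pos'][2]-.005,ymax=400)
panels('w9')"
```

```text
w9 t 5.7 tcp [0.5223 0.163  0.1054] closing 89.2 tilt z [ 0.001  0.001 -1.   ] open 0.758
w9 wood [327. 276.] [0.52   0.1619] [62. 59.] -82.6
w9 wood [327. 196.] [0.4817 0.1656] [43. 20.] 83.7
w9 slab [324. 193.] [0.5103 0.1633] [109.  82.] -86.2
   panel [320. 238.] [0.5318 0.1617] [534. 162.] [86. 27.] 89.2
   panel [326. 196.] [0.5056 0.1664] [504. 167.] [70. 34.] 85.0
```

View pics/w9.png

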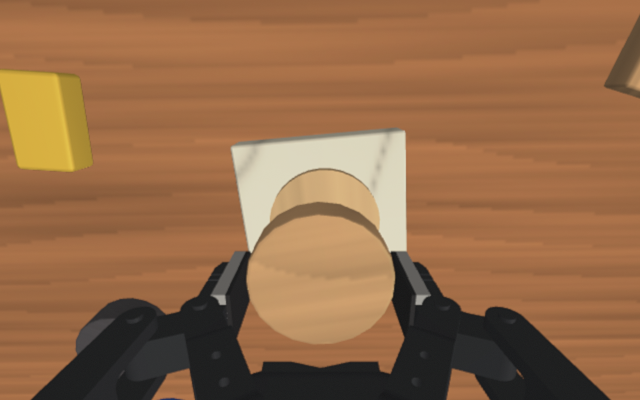

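The caul is still centred in the jaws at (321,275), just over the panel at (325,195). Lowering it gently.

Call:
jog_arm:
  increments:
    - {"dx": 0.018,"dy": 0.011,"dz": -0.2,"ax": 0,"ay": 0,"az": 0,"gripper": 0.4}
    - {"dx": 0.018,"dy": 0.011,"dz": -0.35,"ax": 0,"ay": 0,"az": 0,"gripper": 0.4}
    - {"dx": 0.018,"dy": 0.011,"dz": -0.42,"ax": 0,"ay": 0,"az": 0,"gripper": 0.4}
    - {"dx": 0.018,"dy": 0.011,"dz": -0.44,"ax": 0,"ay": 0,"az": 0,"gripper": 0.4}
    - {"dx": 0.018,"dy": 0.011,"dz": -0.45,"ax": 0,"ay": 0,"az": 0,"gripper": 0.4}
    - {"dx": 0.018,"dy": 0.011,"dz": -0.453,"ax": 0,"ay": 0,"az": 0,"gripper": 0.4}
    - {"dx": 0.018,"dy": 0.011,"dz": -0.453,"ax": 0,"ay": 0,"az": 0,"gripper": 0.4}

```text
time: 6.45
eef_pos: [0.5251, 0.1648, 0.0516]
tcp_rot: [0.006, 1.0, 0.0, 0.001]
contact_force: [0.4, -0.1, -0.7]
opening: 0.755
finger_force: 39.3
```

Call:
jog_arm:
  increments:
    - {"dx": -0.003,"dy": 0,"dz": -0.005,"ax": 0,"ay": 0,"az": 0,"gripper": 0.4}
    - {"dx": -0.003,"dy": 0,"dz": -0.01,"ax": 0,"ay": 0,"az": 0,"gripper": 0.4}
    - {"dx": -0.003,"dy": 0,"dz": -0.013,"ax": 0,"ay": 0,"az": 0,"gripper": 0.4}
    - {"dx": -0.003,"dy": 0,"dz": -0.013,"ax": 0,"ay": 0,"az": 0,"gripper": 0.4}

```text
time: 6.85
eef_pos: [0.5243, 0.1646, 0.0498]
tcp_rot: [0.007, 1.0, -0.0, 0.0]
contact_force: [-1.2, 0.3, 3.6]
opening: 0.754
finger_force: 39.8
```

Call:
jog_arm:
  increments:
    - {"dx": 0,"dy": 0,"dz": 0,"ax": 0,"ay": 0,"az": 0,"gripper": 0.7}
    - {"dx": 0,"dy": 0,"dz": 0,"ax": 0,"ay": 0,"az": 0,"gripper": 1}
    - {"dx": 0,"dy": 0,"dz": 0,"ax": 0,"ay": 0,"az": 0,"gripper": 1}
    - {"dx": 0,"dy": 0,"dz": 0,"ax": 0,"ay": 0,"az": 0,"gripper": 1}
    - {"dx": 0,"dy": 0,"dz": 0.2,"ax": 0,"ay": 0,"az": 0,"gripper": 1}
    - {"dx": 0,"dy": 0,"dz": 0.5,"ax": 0,"ay": 0,"az": 0,"gripper": 1}
    - {"dx": 0,"dy": 0,"dz": 0.9,"ax": 0,"ay": 0,"az": 0,"gripper": 1}
    - {"dx": 0,"dy": 0,"dz": 0.9,"ax": 0,"ay": 0,"az": 0,"gripper": 1}

```text
time: 7.65
eef_pos: [0.5286, 0.1652, 0.165]
tcp_rot: [0.006, 1.0, 0.001, 0.007]
contact_force: [0.7, 0.2, 0.5]
opening: 0.999
finger_force: 0.0
```

```bash
python3 -c "
from h import *
look('w10')
wood('w10',z=.044,ymax=400)
wood('w10',z=.018,ymax=400)
panels('w10')"
```

```text
w10 t 7.65 tcp [0.5286 0.1652 0.165 ] closing 89.3 tilt z [ 0.015  0.002 -1.   ] open 0.999
w10 wood [320. 192.] [0.525  0.1636] [64. 63.] -40.4
w10 wood [601.  38.] [0.42   0.3488] [53. 25.] -16.2
w10 wood [320. 192.] [0.5334 0.1634] [71. 70.] -40.4
w10 wood [601.  38.] [0.4169 0.3689] [59. 28.] -16.2
w10 slab [321. 178.] [0.524  0.1647] [110. 109.] 4.3
   panel [323. 177.] [0.5276 0.1648] [528. 164.] [75. 71.] -45.0
```

View pics/w10.png

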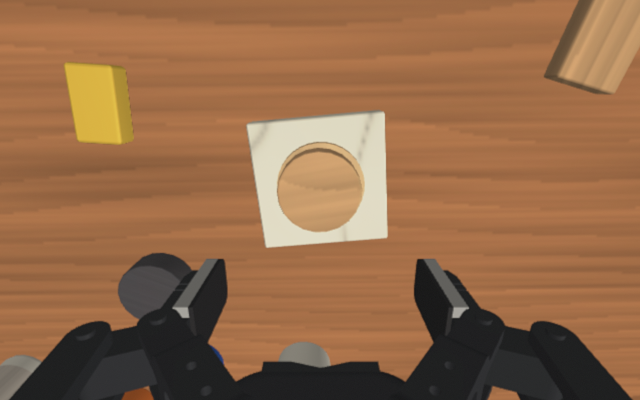

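The round caul is centred on its panel: top at (320,192), which is (0.525,0.1636), against a slab centre of (0.524,0.1647). Next is the oblong caul.

Call:
jog_arm:
  increments:
    - {"dx": -0.2,"dy": 0.4,"dz": 0,"ax": 0,"ay": 0,"az": -0.08,"gripper": 1}
    - {"dx": -0.4,"dy": 0.8,"dz": 0,"ax": 0,"ay": 0,"az": -0.17,"gripper": 1}
    - {"dx": -0.45,"dy": 0.9,"dz": 0,"ax": 0,"ay": 0,"az": -0.17,"gripper": 1}

```text
time: 8.0
eef_pos: [0.4676, 0.2743, 0.1556]
tcp_rot: [0.14, 0.99, -0.0, -0.001]
contact_force: [0.0, -0.4, 0.2]
opening: 1.002
finger_force: 0.0
```

Call:
jog_arm:
  increments:
    - {"dx": -0.2,"dy": 0.4,"dz": 0,"ax": 0,"ay": 0,"az": 0,"gripper": 1}
    - {"dx": -0.4,"dy": 0.8,"dz": 0,"ax": 0,"ay": 0,"az": 0,"gripper": 1}
    - {"dx": -0.48,"dy": 0.88,"dz": 0,"ax": 0,"ay": 0,"az": 0,"gripper": 1}
    - {"dx": -0.48,"dy": 0.88,"dz": 0,"ax": 0,"ay": 0,"az": 0,"gripper": 1}

```text
time: 8.4
eef_pos: [0.4099, 0.3797, 0.1555]
tcp_rot: [0.137, 0.991, -0.001, -0.001]
contact_force: [0.2, 0.1, -0.4]
opening: 1.0
finger_force: 0.0
```

```bash
python3 -c "
from h import *
look('w11')
wood('w11',ymax=400)"
```

```text
w11 t 8.4 tcp [0.4099 0.3797 0.1555] closing 74.2 tilt z [-0.003 -0.001 -1.   ] open 1.0
w11 wood [324. 189.] [0.4091 0.3815] [82. 49.] -16.9
```

View pics/w11.png

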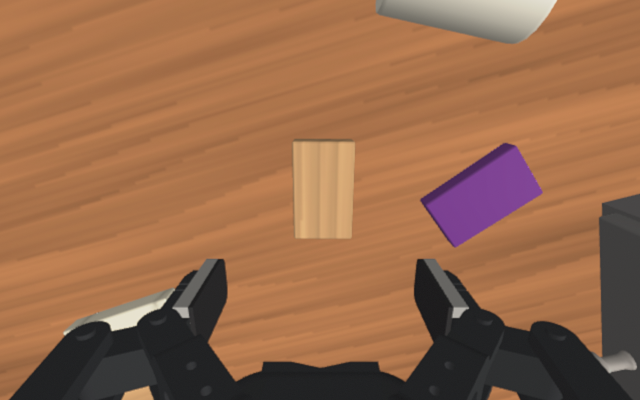

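The oblong caul is at (323,190): 82x49 mm, yaw -16.9°, wooden. The purple look-alike at (480,195) leaves enough room for the finger. Descending.

Call:
jog_arm:
  increments:
    - {"dx": -0.003,"dy": 0.013,"dz": -0.3,"ax": 0,"ay": 0,"az": -0.012,"gripper": 1}
    - {"dx": -0.003,"dy": 0.013,"dz": -0.6,"ax": 0,"ay": 0,"az": -0.012,"gripper": 1}
    - {"dx": -0.003,"dy": 0.013,"dz": -0.85,"ax": 0,"ay": 0,"az": -0.012,"gripper": 1}
    - {"dx": -0.003,"dy": 0.013,"dz": -1,"ax": 0,"ay": 0,"az": -0.012,"gripper": 1}
    - {"dx": -0.003,"dy": 0.013,"dz": -1,"ax": 0,"ay": 0,"az": -0.012,"gripper": 1}

```text
time: 8.95
eef_pos: [0.4104, 0.3767, 0.0332]
tcp_rot: [0.15, 0.989, -0.003, -0.003]
contact_force: [0.0, 0.3, 0.3]
opening: 1.001
finger_force: 0.0
```

Call:
jog_arm:
  increments:
    - {"dx": 0,"dy": 0,"dz": -0.055,"ax": 0,"ay": 0,"az": 0,"gripper": 1}
    - {"dx": 0,"dy": 0,"dz": -0.055,"ax": 0,"ay": 0,"az": 0,"gripper": 0.05}
    - {"dx": 0,"dy": 0,"dz": -0.055,"ax": 0,"ay": 0,"az": 0,"gripper": 0.05}
    - {"dx": 0,"dy": 0,"dz": -0.055,"ax": 0,"ay": 0,"az": 0,"gripper": 0.05}
    - {"dx": 0,"dy": 0,"dz": -0.055,"ax": 0,"ay": 0,"az": 0,"gripper": 0.05}
    - {"dx": 0,"dy": 0,"dz": -0.055,"ax": 0,"ay": 0,"az": 0,"gripper": 0.05}

```text
time: 9.55
eef_pos: [0.4131, 0.3803, 0.032]
tcp_rot: [0.149, 0.989, 0.001, 0.001]
contact_force: [-0.5, -0.1, 6.3]
opening: 0.575
finger_force: 37.7
```

```bash
python3 -c "
from h import *
look('w12')
wood('w12',ymax=400)"
```

```text
w12 t 9.55 tcp [0.4131 0.3803 0.032 ] closing 72.9 tilt z [ 0.002  0.001 -1.   ] open 0.575
w12 wood [321. 254.] [0.4087 0.3815] [82. 49.] -16.4
```

Gripped (opening ≈49 mm). The caul sits about 4.6 mm back along its length from the TCP, which I'll account for. Carrying it to the oblong panel.

Call:
jog_arm:
  increments:
    - {"dx": 0,"dy": 0,"dz": 0.3,"ax": 0,"ay": 0,"az": 0,"gripper": 0.05}
    - {"dx": 0,"dy": 0,"dz": 0.6,"ax": 0,"ay": 0,"az": 0,"gripper": 0.05}
    - {"dx": 0.1,"dy": -0.3,"dz": 0.8,"ax": 0,"ay": 0,"az": 0,"gripper": 0.05}
    - {"dx": 0.15,"dy": -0.6,"dz": 0.8,"ax": 0,"ay": 0,"az": 0,"gripper": 0.05}
    - {"dx": 0.2,"dy": -0.95,"dz": 0.8,"ax": 0,"ay": 0,"az": 0,"gripper": 0.05}

```text
time: 10.1
eef_pos: [0.4365, 0.2653, 0.1277]
tcp_rot: [0.148, 0.989, 0.001, 0.001]
contact_force: [0.1, -0.6, -0.9]
opening: 0.572
finger_force: 37.0
```

Call:
jog_arm:
  increments:
    - {"dx": 0.1,"dy": -0.4,"dz": 0,"ax": 0,"ay": 0,"az": 0.05,"gripper": 0.05}
    - {"dx": 0.15,"dy": -0.7,"dz": 0,"ax": 0,"ay": 0,"az": 0.1,"gripper": 0.05}
    - {"dx": 0.2,"dy": -0.98,"dz": 0,"ax": 0,"ay": 0,"az": 0.1,"gripper": 0.05}

```text
time: 10.4
eef_pos: [0.4596, 0.1464, 0.1262]
tcp_rot: [0.07, 0.998, -0.0, -0.0]
contact_force: [0.5, 0.1, -1.4]
opening: 0.573
finger_force: 37.0
```

Call:
jog_arm:
  increments:
    - {"dx": 0.1,"dy": -0.4,"dz": 0,"ax": 0,"ay": 0,"az": 0.05,"gripper": 0.05}
    - {"dx": 0.15,"dy": -0.7,"dz": 0,"ax": 0,"ay": 0,"az": 0.1,"gripper": 0.05}
    - {"dx": 0.2,"dy": -0.98,"dz": 0,"ax": 0,"ay": 0,"az": 0.1,"gripper": 0.05}

```text
time: 10.7
eef_pos: [0.4837, 0.0289, 0.1262]
tcp_rot: [-0.008, 1.0, 0.0, -0.0]
contact_force: [0.8, 0.6, -1.0]
opening: 0.572
finger_force: 37.0
```

Call:
jog_arm:
  increments:
    - {"dx": 0.1,"dy": -0.4,"dz": 0,"ax": 0,"ay": 0,"az": 0.05,"gripper": 0.05}
    - {"dx": 0.15,"dy": -0.7,"dz": 0,"ax": 0,"ay": 0,"az": 0.1,"gripper": 0.05}
    - {"dx": 0.2,"dy": -0.98,"dz": 0,"ax": 0,"ay": 0,"az": 0.1,"gripper": 0.05}

```text
time: 11.0
eef_pos: [0.5078, -0.0887, 0.1262]
tcp_rot: [-0.086, 0.996, 0.0, -0.0]
contact_force: [0.1, 0.5, -1.0]
opening: 0.57
finger_force: 37.0
```

Call:
jog_arm:
  increments:
    - {"dx": 0.1,"dy": -0.4,"dz": 0,"ax": 0,"ay": 0,"az": 0,"gripper": 0.05}
    - {"dx": 0.14,"dy": -0.7,"dz": 0,"ax": 0,"ay": 0,"az": 0,"gripper": 0.05}
    - {"dx": 0.14,"dy": -0.9,"dz": 0,"ax": 0,"ay": 0,"az": 0,"gripper": 0.05}
    - {"dx": 0.14,"dy": -0.9,"dz": 0,"ax": 0,"ay": 0,"az": 0,"gripper": 0.05}

```text
time: 11.4
eef_pos: [0.5247, -0.1978, 0.1263]
tcp_rot: [-0.084, 0.996, -0.0, -0.0]
contact_force: [0.9, 0.3, -0.8]
opening: 0.573
finger_force: 37.0
```

```bash
python3 -c "
from h import *
f,h,dep,K,E,M,s=look('w13')
wood('w13',z=s['eef_pos'][2]-.032+.018,ymax=400)
panels('w13')"
```

```text
w13 t 11.4 tcp [ 0.5247 -0.1978  0.1263] closing 99.7 tilt z [ 0. -0. -1.] open 0.573
w13 wood [321. 254.] [ 0.52   -0.1988] [81. 48.] 10.5
w13 wood [312. 153.] [ 0.4704 -0.2116] [33. 10.] -80.3
w13 slab [312. 187.] [ 0.5168 -0.2055] [109. 100.] -79.6
   panel [319. 213.] [ 0.5303 -0.198 ] [ 529. -199.] [81. 62.] -79.3
   panel [312. 153.] [ 0.486  -0.2113] [ 486. -211.] [55. 18.] -80.3
```

View pics/w13.png

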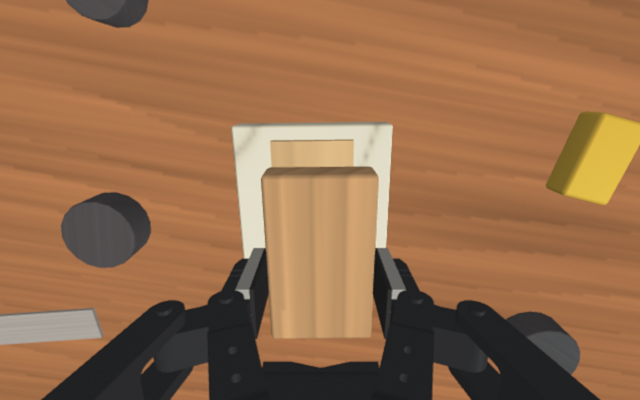

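The held caul at (320,254) is in line with the panel beneath (312,153) and needs a shift of (+1.8, -6.2) mm. Lowering.

Call:
jog_arm:
  increments:
    - {"dx": 0.015,"dy": -0.052,"dz": -0.15,"ax": 0,"ay": 0,"az": 0,"gripper": 0.05}
    - {"dx": 0.015,"dy": -0.052,"dz": -0.35,"ax": 0,"ay": 0,"az": 0,"gripper": 0.05}
    - {"dx": 0.015,"dy": -0.052,"dz": -0.48,"ax": 0,"ay": 0,"az": 0,"gripper": 0.05}
    - {"dx": 0.015,"dy": -0.052,"dz": -0.53,"ax": 0,"ay": 0,"az": 0,"gripper": 0.05}
    - {"dx": 0.015,"dy": -0.052,"dz": -0.545,"ax": 0,"ay": 0,"az": 0,"gripper": 0.05}
    - {"dx": 0.015,"dy": -0.052,"dz": -0.545,"ax": 0,"ay": 0,"az": 0,"gripper": 0.05}
    - {"dx": 0.015,"dy": -0.052,"dz": -0.545,"ax": 0,"ay": 0,"az": 0,"gripper": 0.05}

```text
time: 12.15
eef_pos: [0.5274, -0.2015, 0.0623]
tcp_rot: [-0.086, 0.996, -0.001, 0.001]
contact_force: [0.0, 0.5, -1.7]
opening: 0.569
finger_force: 37.0
```

Call:
jog_arm:
  increments:
    - {"dx": 0,"dy": 0,"dz": -0.006,"ax": 0,"ay": 0,"az": 0,"gripper": 0.05}
    - {"dx": 0,"dy": 0,"dz": -0.012,"ax": 0,"ay": 0,"az": 0,"gripper": 0.05}
    - {"dx": 0,"dy": 0,"dz": -0.018,"ax": 0,"ay": 0,"az": 0,"gripper": 0.05}
    - {"dx": 0,"dy": 0,"dz": -0.018,"ax": 0,"ay": 0,"az": 0,"gripper": 0.05}

```text
time: 12.55
eef_pos: [0.5266, -0.2013, 0.0591]
tcp_rot: [-0.086, 0.996, 0.0, -0.0]
contact_force: [-0.4, -1.0, -0.8]
opening: 0.571
finger_force: 37.0
```

```bash
python3 -c "
from h import *
look('w14')
wood('w14',z=.044,ymax=400)"
```

```text
w14 t 12.55 tcp [ 0.5266 -0.2013  0.0591] closing 99.9 tilt z [-0.  0. -1.] open 0.571
w14 wood [323. 257.] [ 0.5221 -0.2018] [79.  7.] 9.6
w14 wood [288. 258.] [ 0.5256 -0.2178] [80.  9.] 9.7
w14 wood [359. 255.] [ 0.5189 -0.1858] [80. 13.] 9.3
```

Call:
jog_arm:
  increments:
    - {"dx": -0.002,"dy": -0.027,"dz": 0,"ax": 0,"ay": 0,"az": 0.005,"gripper": 0.05}
    - {"dx": -0.002,"dy": -0.027,"dz": -0.004,"ax": 0,"ay": 0,"az": 0.005,"gripper": 0.05}
    - {"dx": -0.002,"dy": -0.027,"dz": -0.008,"ax": 0,"ay": 0,"az": 0.005,"gripper": 0.05}
    - {"dx": -0.002,"dy": -0.027,"dz": -0.008,"ax": 0,"ay": 0,"az": 0.005,"gripper": 0.05}

```text
time: 13.0
eef_pos: [0.5265, -0.2047, 0.0581]
tcp_rot: [-0.09, 0.996, -0.0, 0.0]
contact_force: [-1.6, -0.7, -0.5]
opening: 0.572
finger_force: 37.1
```

Call:
jog_arm:
  increments:
    - {"dx": 0,"dy": 0,"dz": -0.004,"ax": 0,"ay": 0,"az": 0,"gripper": 0.05}
    - {"dx": 0,"dy": 0,"dz": -0.008,"ax": 0,"ay": 0,"az": 0,"gripper": 0.05}
    - {"dx": 0,"dy": 0,"dz": -0.008,"ax": 0,"ay": 0,"az": 0,"gripper": 0.05}

```text
time: 13.3
eef_pos: [0.5265, -0.2047, 0.0581]
tcp_rot: [-0.09, 0.996, 0.0, -0.0]
contact_force: [-2.1, 0.3, 4.9]
opening: 0.574
finger_force: 37.6
```

Call:
jog_arm:
  increments:
    - {"dx": 0,"dy": 0,"dz": 0,"ax": 0,"ay": 0,"az": 0,"gripper": 0.4}
    - {"dx": 0,"dy": 0,"dz": 0,"ax": 0,"ay": 0,"az": 0,"gripper": 1}
    - {"dx": 0,"dy": 0,"dz": 0,"ax": 0,"ay": 0,"az": 0,"gripper": 1}
    - {"dx": 0,"dy": 0,"dz": 0,"ax": 0,"ay": 0,"az": 0,"gripper": 1}
    - {"dx": 0,"dy": 0,"dz": 0,"ax": 0,"ay": 0,"az": 0,"gripper": 1}
    - {"dx": 0,"dy": 0,"dz": 0.3,"ax": 0,"ay": 0,"az": 0,"gripper": 1}
    - {"dx": 0,"dy": 0,"dz": 0.6,"ax": 0,"ay": 0,"az": 0,"gripper": 1}
    - {"dx": 0,"dy": 0,"dz": 0.9,"ax": 0,"ay": 0,"az": 0,"gripper": 1}
    - {"dx": 0,"dy": 0,"dz": 0.9,"ax": 0,"ay": 0,"az": 0,"gripper": 1}
    - {"dx": 0,"dy": 0,"dz": 0.9,"ax": 0,"ay": 0,"az": 0,"gripper": 1}

```text
time: 14.3
eef_pos: [0.5269, -0.2048, 0.1663]
tcp_rot: [-0.09, 0.996, -0.001, 0.001]
contact_force: [-0.1, -0.3, -0.1]
opening: 0.999
finger_force: 0.0
```

```bash
python3 -c "
from h import *
look('w15')
wood('w15',z=.044,ymax=400)
panels('w15')"
```

```text
w15 t 14.3 tcp [ 0.5269 -0.2048  0.1663] closing 100.3 tilt z [ 0.002 -0.001 -1.   ] open 0.999
w15 wood [323. 191.] [ 0.523  -0.2042] [83. 51.] 10.7
w15 slab [323. 179.] [ 0.521  -0.2049] [109. 109.] -79.6
   panel [322. 172.] [ 0.5238 -0.2049] [ 525. -204.] [94. 56.] 10.4
```

View pics/w15.png

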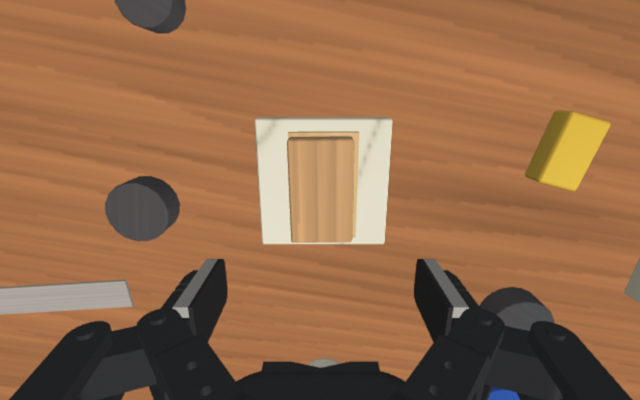

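The oblong caul is at (323,191), which gives (0.523,-0.2042), yaw 10.7°, against a panel centre of (0.5218,-0.205) at 10.4°: good. Next is the large weight.

Call:
jog_arm:
  increments:
    - {"dx": 0.2,"dy": 0.4,"dz": 0,"ax": 0,"ay": 0,"az": 0,"gripper": 1}
    - {"dx": 0.4,"dy": 0.8,"dz": 0,"ax": 0,"ay": 0,"az": 0,"gripper": 1}
    - {"dx": 0.45,"dy": 0.9,"dz": 0,"ax": 0,"ay": 0,"az": 0,"gripper": 1}

```text
time: 14.65
eef_pos: [0.5802, -0.0933, 0.1626]
tcp_rot: [-0.091, 0.996, 0.001, -0.002]
contact_force: [0.6, -1.1, 0.2]
opening: 0.999
finger_force: 0.0
```

Call:
jog_arm:
  increments:
    - {"dx": 0.2,"dy": 0.4,"dz": 0,"ax": 0,"ay": 0,"az": 0,"gripper": 1}
    - {"dx": 0.4,"dy": 0.8,"dz": -0.1,"ax": 0,"ay": 0,"az": 0,"gripper": 1}
    - {"dx": 0.41,"dy": 0.88,"dz": -0.2,"ax": 0,"ay": 0,"az": 0,"gripper": 1}
    - {"dx": 0.41,"dy": 0.88,"dz": -0.3,"ax": 0,"ay": 0,"az": 0,"gripper": 1}
    - {"dx": 0.41,"dy": 0.88,"dz": -0.3,"ax": 0,"ay": 0,"az": 0,"gripper": 1}

```text
time: 15.15
eef_pos: [0.6268, 0.0091, 0.1245]
tcp_rot: [-0.09, 0.996, 0.001, -0.004]
contact_force: [0.2, -0.4, -0.6]
opening: 0.998
finger_force: 0.0
```

```bash
cat >> h.py <<'E'
def disc(n,seed,r,z=.026,view=None):
    """top face of a dark disc: Hough circle on rectified top plane at z around seed (world)"""
    f,h,K,E=load(n); S=.0005; N=280
    g=(np.mgrid[0:N,0:N].transpose(1,2,0)-N/2)*S
    X=np.c_[(seed[0]+g[...,0]).ravel(),(seed[1]+g[...,1]).ravel(),np.full(N*N,z)]
    c=(X-E[:3,3])@E[:3,:3]
    u=(K[0,2]+K[0,0]*c[:,0]/-c[:,2]).reshape(N,N).astype(np.float32); v=(K[1,2]-K[1,1]*c[:,1]/-c[:,2]).reshape(N,N).astype(np.float32)
    im=cv2.remap(f,u,v,cv2.INTER_LINEAR); gr=cv2.GaussianBlur(cv2.cvtColor(im,cv2.COLOR_BGR2GRAY),(5,5),0)
    cs=cv2.HoughCircles(gr,cv2.HOUGH_GRADIENT,1,10,param1=40,param2=8,minRadius=int((r-.003)/S),maxRadius=int((r+.003)/S))
    if cs is None: print("none");return
    for x,y,rr in cs[0][:3]: print(n,'disc',round(seed[0]+(y-N/2)*S,4),round(seed[1]+(x-N/2)*S,4),'r',rr*S)
    if view:
        x,y,rr=cs[0][0]; cv2.circle(im,(int(x),int(y)),int(rr),(0,255,0),1); cv2.imwrite(f'pics/{view}.png',im)
E
python3 -c "
from h import *
look('w16')
disc('w16',(.63,.008),.032,view='d16')
import cv2
a=cv2.imread('pics/w16.png');b=cv2.imread('pics/d16.png');b=cv2.copyMakeBorder(cv2.resize(b,(300,300)),0,100,0,0,0)
cv2.imwrite('pics/d16b.png',np.hstack([a,b])[:,140:])"
```

```text
w16 t 15.15 tcp [0.6268 0.0091 0.1245] closing 100.4 tilt z [-0.008  0.001 -1.   ] open 0.998
w16 disc 0.6262 0.0063 r 0.032500003
w16 disc 0.6212 0.0068 r 0.029500002
w16 disc 0.6278 0.0118 r 0.034150004
```

View pics/d16b.png

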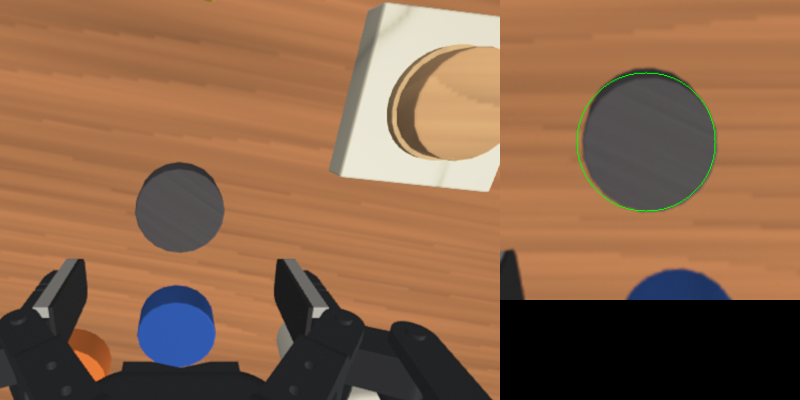

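The large weight is at (320,207) in the full frame, about (0.6265,0.0075), with blue and orange clear behind it. Descending in two steps.

Call:
jog_arm:
  increments:
    - {"dx": 0,"dy": -0.013,"dz": -0.25,"ax": 0,"ay": 0,"az": 0,"gripper": 1}
    - {"dx": 0,"dy": -0.013,"dz": -0.45,"ax": 0,"ay": 0,"az": 0,"gripper": 1}
    - {"dx": 0,"dy": -0.013,"dz": -0.55,"ax": 0,"ay": 0,"az": 0,"gripper": 1}
    - {"dx": 0,"dy": -0.013,"dz": -0.55,"ax": 0,"ay": 0,"az": 0,"gripper": 1}
    - {"dx": 0,"dy": -0.013,"dz": -0.55,"ax": 0,"ay": 0,"az": 0,"gripper": 1}

```text
time: 15.7
eef_pos: [0.6301, 0.0066, 0.064]
tcp_rot: [-0.089, 0.996, -0.0, 0.001]
contact_force: [-0.0, 0.1, 0.1]
opening: 1.003
finger_force: 0.0
```

```bash
python3 -c "
from h import *
look('w17')
disc('w17',(.6265,.0075),.032)"
```

```text
w17 t 15.7 tcp [0.6301 0.0066 0.064 ] closing 100.3 tilt z [ 0.001 -0.    -1.   ] open 1.003
w17 disc 0.6268 0.0068 r 0.0319
w17 disc 0.6222 0.0042 r 0.03195
w17 disc 0.6222 0.0092 r 0.03305
```

Call:
jog_arm:
  increments:
    - {"dx": -0.026,"dy": 0.002,"dz": -0.1,"ax": 0,"ay": 0,"az": 0,"gripper": 1}
    - {"dx": -0.026,"dy": 0.002,"dz": -0.25,"ax": 0,"ay": 0,"az": 0,"gripper": 1}
    - {"dx": -0.026,"dy": 0.002,"dz": -0.25,"ax": 0,"ay": 0,"az": 0,"gripper": 1}
    - {"dx": -0.026,"dy": 0.002,"dz": -0.25,"ax": 0,"ay": 0,"az": 0,"gripper": 1}
    - {"dx": -0.026,"dy": 0.002,"dz": -0.25,"ax": 0,"ay": 0,"az": 0,"gripper": 0.35}
    - {"dx": -0.026,"dy": 0.002,"dz": -0.25,"ax": 0,"ay": 0,"az": 0,"gripper": 0.35}
    - {"dx": -0.026,"dy": 0.002,"dz": -0.25,"ax": 0,"ay": 0,"az": 0,"gripper": 0.35}
    - {"dx": -0.026,"dy": 0.002,"dz": -0.25,"ax": 0,"ay": 0,"az": 0,"gripper": 0.35}
    - {"dx": -0.026,"dy": 0.002,"dz": -0.25,"ax": 0,"ay": 0,"az": 0,"gripper": 0.35}
  force: 80

```text
time: 16.65
eef_pos: [0.6273, 0.0079, 0.0346]
tcp_rot: [-0.09, 0.996, 0.0, 0.001]
contact_force: [-0.7, 1.9, 5.7]
opening: 0.712
finger_force: 88.3
```

```bash
python3 -c "
from h import *
look('w18')
disc('w18',(.6268,.007),.032)"
```

```text
w18 t 16.65 tcp [0.6273 0.0079 0.0346] closing 100.3 tilt z [ 0.002  0.    -1.   ] open 0.712
w18 disc 0.6276 0.0072 r 0.0308
w18 disc 0.621 0.0088 r 0.03305
w18 disc 0.6236 0.0028 r 0.034150004
```

Gripped and centred. Carrying it to the oblong caul.

Call:
jog_arm:
  increments:
    - {"dx": 0,"dy": 0,"dz": 0.3,"ax": 0,"ay": 0,"az": 0,"gripper": 0.35}
    - {"dx": 0,"dy": 0,"dz": 0.6,"ax": 0,"ay": 0,"az": 0,"gripper": 0.35}
    - {"dx": -0.15,"dy": -0.3,"dz": 0.85,"ax": 0,"ay": 0,"az": 0,"gripper": 0.35}
    - {"dx": -0.3,"dy": -0.6,"dz": 0.85,"ax": 0,"ay": 0,"az": 0,"gripper": 0.35}
    - {"dx": -0.44,"dy": -0.88,"dz": 0.85,"ax": 0,"ay": 0,"az": 0,"gripper": 0.35}

```text
time: 17.2
eef_pos: [0.5723, -0.0987, 0.1345]
tcp_rot: [-0.091, 0.996, -0.0, -0.0]
contact_force: [0.2, 0.3, -7.9]
opening: 0.71
finger_force: 92.0
```

Call:
jog_arm:
  increments:
    - {"dx": -0.15,"dy": -0.3,"dz": 0,"ax": 0,"ay": 0,"az": 0,"gripper": 0.35}
    - {"dx": -0.3,"dy": -0.6,"dz": 0,"ax": 0,"ay": 0,"az": 0,"gripper": 0.35}
    - {"dx": -0.4,"dy": -0.8,"dz": 0,"ax": 0,"ay": 0,"az": 0,"gripper": 0.35}
    - {"dx": -0.43,"dy": -0.88,"dz": 0,"ax": 0,"ay": 0,"az": 0,"gripper": 0.35}
    - {"dx": -0.43,"dy": -0.88,"dz": 0,"ax": 0,"ay": 0,"az": 0,"gripper": 0.35}
    - {"dx": -0.43,"dy": -0.88,"dz": 0,"ax": 0,"ay": 0,"az": 0,"gripper": 0.35}

```text
time: 17.8
eef_pos: [0.5217, -0.2025, 0.1339]
tcp_rot: [-0.09, 0.996, 0.001, -0.001]
contact_force: [0.3, -0.2, -6.7]
opening: 0.709
finger_force: 91.8
```

```bash
python3 -c "
from h import *
f,h,dep,K,E,M,s=look('w19'); z=s['eef_pos'][2]
disc('w19',s['eef_pos'][:2],.032,z=z-.0086)
panels('w19')"
```

```text
w19 t 17.8 tcp [ 0.5217 -0.2025  0.1339] closing 100.3 tilt z [-0.002  0.002 -1.   ] open 0.709
w19 disc 0.5184 -0.2048 r 0.034700003
w19 disc 0.5234 -0.2033 r 0.030250002
w19 disc 0.5134 -0.2058 r 0.02975
w19 slab [318. 188.] [ 0.5134 -0.2062] [109.  94.] -79.7
   panel [317. 166.] [ 0.4999 -0.2096] [ 499. -210.] [57. 46.] -79.4
```

Call:
jog_arm:
  increments:
    - {"dx": 0.005,"dy": -0.017,"dz": -0.15,"ax": 0,"ay": 0,"az": 0,"gripper": 0.35}
    - {"dx": 0.005,"dy": -0.017,"dz": -0.3,"ax": 0,"ay": 0,"az": 0,"gripper": 0.35}
    - {"dx": 0.005,"dy": -0.017,"dz": -0.4,"ax": 0,"ay": 0,"az": 0,"gripper": 0.35}
    - {"dx": 0.005,"dy": -0.017,"dz": -0.43,"ax": 0,"ay": 0,"az": 0,"gripper": 0.35}
    - {"dx": 0.005,"dy": -0.017,"dz": -0.44,"ax": 0,"ay": 0,"az": 0,"gripper": 0.35}
    - {"dx": 0.005,"dy": -0.017,"dz": -0.44,"ax": 0,"ay": 0,"az": 0,"gripper": 0.35}
    - {"dx": 0.005,"dy": -0.017,"dz": -0.44,"ax": 0,"ay": 0,"az": 0,"gripper": 0.35}

```text
time: 18.55
eef_pos: [0.5235, -0.2058, 0.0834]
tcp_rot: [-0.09, 0.996, -0.001, 0.001]
contact_force: [-0.2, -0.3, -7.6]
opening: 0.711
finger_force: 92.0
```

```bash
python3 -c "
from h import *
f,h,dep,K,E,M,s=look('w20')"
```

```text
w20 t 18.55 tcp [ 0.5235 -0.2058  0.0834] closing 100.3 tilt z [ 0.002 -0.001 -1.   ] open 0.711
```

View pics/w20.png

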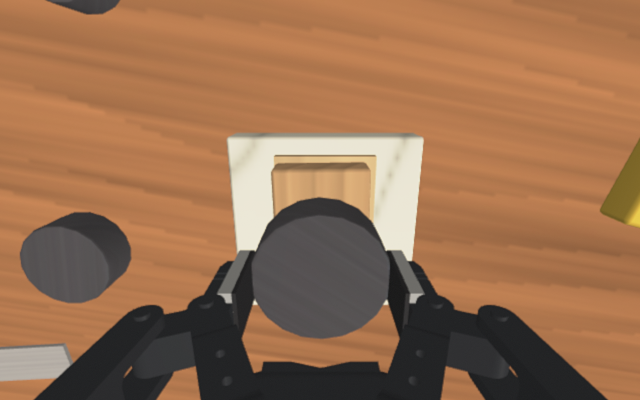

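The weight at (321,268) is over the caul (322,190). That was my 15th picture, one over the 14 allowed, so I'll work from numbers only from here. Lowering to contact.

Call:
jog_arm:
  increments:
    - {"dx": -0.006,"dy": 0.008,"dz": -0.015,"ax": 0,"ay": 0,"az": 0,"gripper": 0.35}
    - {"dx": -0.006,"dy": 0.008,"dz": -0.025,"ax": 0,"ay": 0,"az": 0,"gripper": 0.35}
    - {"dx": -0.006,"dy": 0.008,"dz": -0.03,"ax": 0,"ay": 0,"az": 0,"gripper": 0.35}
    - {"dx": -0.006,"dy": 0.008,"dz": -0.034,"ax": 0,"ay": 0,"az": 0,"gripper": 0.35}
    - {"dx": -0.006,"dy": 0.008,"dz": -0.034,"ax": 0,"ay": 0,"az": 0,"gripper": 0.35}
    - {"dx": -0.006,"dy": 0.008,"dz": -0.034,"ax": 0,"ay": 0,"az": 0,"gripper": 0.35}

```text
time: 19.2
eef_pos: [0.5219, -0.2045, 0.0786]
tcp_rot: [-0.09, 0.996, 0.0, -0.0]
contact_force: [-2.4, 1.3, -2.1]
opening: 0.711
finger_force: 92.3
```

Partly unloaded, so contact has begun. A little lower, then release, and after that on to the medium weight.

Call:
jog_arm:
  increments:
    - {"dx": 0,"dy": 0,"dz": -0.004,"ax": 0,"ay": 0,"az": 0,"gripper": 0.35}
    - {"dx": 0,"dy": 0,"dz": -0.006,"ax": 0,"ay": 0,"az": 0,"gripper": 0.35}
    - {"dx": 0,"dy": 0,"dz": -0.006,"ax": 0,"ay": 0,"az": 0,"gripper": 0.35}

```text
time: 19.5
eef_pos: [0.5219, -0.2046, 0.0786]
tcp_rot: [-0.09, 0.996, 0.0, -0.0]
contact_force: [-5.8, 1.7, 3.1]
opening: 0.707
finger_force: 93.0
```

Call:
jog_arm:
  increments:
    - {"dx": 0,"dy": 0,"dz": 0,"ax": 0,"ay": 0,"az": 0,"gripper": 0.6}
    - {"dx": 0,"dy": 0,"dz": 0,"ax": 0,"ay": 0,"az": 0,"gripper": 1}
    - {"dx": 0,"dy": 0,"dz": 0,"ax": 0,"ay": 0,"az": 0,"gripper": 1}
    - {"dx": 0,"dy": 0,"dz": 0,"ax": 0,"ay": 0,"az": 0,"gripper": 1}
    - {"dx": 0,"dy": 0,"dz": 0,"ax": 0,"ay": 0,"az": 0,"gripper": 1}
    - {"dx": 0,"dy": 0,"dz": 0.3,"ax": 0,"ay": 0,"az": 0,"gripper": 1}
    - {"dx": 0,"dy": 0,"dz": 0.6,"ax": 0,"ay": 0,"az": 0,"gripper": 1}
    - {"dx": 0,"dy": 0,"dz": 0.9,"ax": 0,"ay": 0,"az": 0,"gripper": 1}
    - {"dx": 0,"dy": 0,"dz": 0.9,"ax": 0,"ay": 0,"az": 0,"gripper": 1}
    - {"dx": 0,"dy": 0,"dz": 0.9,"ax": 0,"ay": 0,"az": 0,"gripper": 1}

```text
time: 20.5
eef_pos: [0.5225, -0.2049, 0.1867]
tcp_rot: [-0.09, 0.996, -0.001, 0.001]
contact_force: [-0.5, 0.1, 0.3]
opening: 0.998
finger_force: 0.0
```

```bash
python3 -c "
from h import *
look('w21')
disc('w21',(.5223,-.2045),.032,z=.070)
darks('w21')
panels('w21')"
```

```text
w21 t 20.5 tcp [ 0.5225 -0.2049  0.1867] closing 100.3 tilt z [ 0.002 -0.001 -1.   ] open 0.998
w21 disc 0.523 -0.2058 r 0.03135
w21 disc 0.5176 -0.2072 r 0.030150002
w21 disc 0.5066 -0.1952 r 0.034700003
w21 dark z 0.026 [153. 205.] [ 0.5679 -0.3523] [64. 51.]
w21 dark z 0.026 [320. 198.] [ 0.5346 -0.2039] [77. 73.]
w21 dark z 0.026 [163.  17.] [ 0.4152 -0.3481] [47. 28.]
w21 dark z 0.0 [153. 205.] [ 0.5793 -0.3648] [70. 56.]
w21 dark z 0.0 [320. 198.] [ 0.543  -0.2024] [84. 80.]
w21 dark z 0.0 [163.  17.] [ 0.4124 -0.3601] [52. 31.]
w21 slab [322. 178.] [ 0.521  -0.2048] [110. 109.] -79.6
   panel [321. 145.] [ 0.4915 -0.2108] [ 489. -210.] [56. 28.] -79.6
```

The large weight is centred (0.523,-0.206). On to the medium weight.

Call:
jog_arm:
  increments:
    - {"dx": 0.14,"dy": -0.4,"dz": 0,"ax": 0,"ay": 0,"az": 0,"gripper": 1}
    - {"dx": 0.28,"dy": -0.8,"dz": 0,"ax": 0,"ay": 0,"az": 0,"gripper": 1}
    - {"dx": 0.4,"dy": -1,"dz": -0.1,"ax": 0,"ay": 0,"az": 0,"gripper": 1}
    - {"dx": 0.4,"dy": -1,"dz": -0.2,"ax": 0,"ay": 0,"az": 0,"gripper": 1}

```text
time: 20.95
eef_pos: [0.5702, -0.3276, 0.1591]
tcp_rot: [-0.088, 0.996, 0.0, -0.0]
contact_force: [0.6, -0.3, -0.5]
opening: 1.0
finger_force: 0.0
```

Call:
jog_arm:
  increments:
    - {"dx": 0,"dy": -0.26,"dz": -0.3,"ax": 0,"ay": 0,"az": 0,"gripper": 1}
    - {"dx": 0,"dy": -0.26,"dz": -0.3,"ax": 0,"ay": 0,"az": 0,"gripper": 1}
    - {"dx": 0,"dy": -0.26,"dz": -0.3,"ax": 0,"ay": 0,"az": 0,"gripper": 1}
    - {"dx": 0,"dy": -0.26,"dz": -0.3,"ax": 0,"ay": 0,"az": 0,"gripper": 1}

```text
time: 21.35
eef_pos: [0.57, -0.3547, 0.1256]
tcp_rot: [-0.09, 0.996, 0.0, -0.0]
contact_force: [0.1, -0.2, 1.1]
opening: 0.998
finger_force: 0.0
```

```bash
python3 -c "
from h import *
look('w22')
disc('w22',(.572,-.355),.027)
darks('w22')"
```

```text
w22 t 21.35 tcp [ 0.57   -0.3547  0.1256] closing 100.4 tilt z [-0.     0.001 -1.   ] open 0.998
w22 disc 0.5718 -0.3567 r 0.02635
w22 disc 0.5653 -0.3578 r 0.024450002
w22 disc 0.5693 -0.3612 r 0.029700002
w22 dark z 0.026 [318. 208.] [ 0.57   -0.3577] [56. 52.]
w22 dark z 0.026 [583. 196.] [ 0.5316 -0.179 ] [88. 83.]
w22 dark z 0.0 [318. 208.] [ 0.5793 -0.3563] [63. 58.]
w22 dark z 0.0 [583. 196.] [ 0.5363 -0.1561] [99. 93.]
```

Call:
jog_arm:
  increments:
    - {"dx": 0.012,"dy": -0.015,"dz": -0.25,"ax": 0,"ay": 0,"az": 0,"gripper": 1}
    - {"dx": 0.012,"dy": -0.015,"dz": -0.45,"ax": 0,"ay": 0,"az": 0,"gripper": 1}
    - {"dx": 0.012,"dy": -0.015,"dz": -0.5,"ax": 0,"ay": 0,"az": 0,"gripper": 1}
    - {"dx": 0.012,"dy": -0.015,"dz": -0.5,"ax": 0,"ay": 0,"az": 0,"gripper": 1}
    - {"dx": 0.012,"dy": -0.015,"dz": -0.5,"ax": 0,"ay": 0,"az": 0,"gripper": 1}

```text
time: 21.9
eef_pos: [0.5725, -0.3579, 0.0676]
tcp_rot: [-0.09, 0.996, -0.001, 0.001]
contact_force: [-0.1, 0.5, -0.1]
opening: 0.999
finger_force: 0.0
```

```bash
python3 -c "
from h import *
look('w23')
disc('w23',(.5715,-.3565),.027)"
```

```text
w23 t 21.9 tcp [ 0.5725 -0.3579  0.0676] closing 100.4 tilt z [ 0.002 -0.002 -1.   ] open 0.999
w23 disc 0.5728 -0.3568 r 0.026100002
w23 disc 0.5648 -0.3582 r 0.025200002
w23 disc 0.6098 -0.3962 r 0.029150002
```

Call:
jog_arm:
  increments:
    - {"dx": 0,"dy": 0.006,"dz": -0.1,"ax": 0,"ay": 0,"az": 0,"gripper": 1}
    - {"dx": 0,"dy": 0.006,"dz": -0.25,"ax": 0,"ay": 0,"az": 0,"gripper": 1}
    - {"dx": 0,"dy": 0.006,"dz": -0.25,"ax": 0,"ay": 0,"az": 0,"gripper": 1}
    - {"dx": 0,"dy": 0.006,"dz": -0.25,"ax": 0,"ay": 0,"az": 0,"gripper": 1}
    - {"dx": 0,"dy": 0.006,"dz": -0.25,"ax": 0,"ay": 0,"az": 0,"gripper": 0.1}
    - {"dx": 0,"dy": 0.006,"dz": -0.25,"ax": 0,"ay": 0,"az": 0,"gripper": 0.1}
    - {"dx": 0,"dy": 0.006,"dz": -0.25,"ax": 0,"ay": 0,"az": 0,"gripper": 0.1}
    - {"dx": 0,"dy": 0.006,"dz": -0.25,"ax": 0,"ay": 0,"az": 0,"gripper": 0.1}
    - {"dx": 0,"dy": 0.006,"dz": -0.25,"ax": 0,"ay": 0,"az": 0,"gripper": 0.1}
  force: 70

```text
time: 22.85
eef_pos: [0.5721, -0.3573, 0.0369]
tcp_rot: [-0.09, 0.996, -0.001, 0.001]
contact_force: [-0.3, 0.4, 4.6]
opening: 0.602
finger_force: 74.1
```

```bash
python3 -c "
from h import *
look('w24')
disc('w24',(.5715,-.3565),.027)"
```

```text
w24 t 22.85 tcp [ 0.5721 -0.3573  0.0369] closing 100.3 tilt z [ 0.002 -0.001 -1.   ] open 0.602
w24 disc 0.5728 -0.3578 r 0.026200002
w24 disc 0.5638 -0.3608 r 0.025200002
w24 disc 0.5658 -0.3543 r 0.029700002
```

Call:
jog_arm:
  increments:
    - {"dx": 0,"dy": 0,"dz": 0.3,"ax": 0,"ay": 0,"az": 0,"gripper": 0.1}
    - {"dx": 0,"dy": 0,"dz": 0.6,"ax": 0,"ay": 0,"az": 0,"gripper": 0.1}
    - {"dx": 0,"dy": 0,"dz": 0.9,"ax": 0,"ay": 0,"az": 0,"gripper": 0.1}
    - {"dx": 0,"dy": 0.2,"dz": 1,"ax": 0,"ay": 0,"az": 0,"gripper": 0.1}
    - {"dx": 0,"dy": 0.4,"dz": 1,"ax": 0,"ay": 0,"az": 0,"gripper": 0.1}

```text
time: 23.4
eef_pos: [0.572, -0.3095, 0.1575]
tcp_rot: [-0.089, 0.996, -0.001, 0.001]
contact_force: [-0.2, -0.2, -4.1]
opening: 0.597
finger_force: 75.1
```

Call:
jog_arm:
  increments:
    - {"dx": -0.04,"dy": 0.4,"dz": 0,"ax": 0,"ay": 0,"az": 0,"gripper": 0.1}
    - {"dx": -0.08,"dy": 0.75,"dz": 0,"ax": 0,"ay": 0,"az": 0,"gripper": 0.1}
    - {"dx": -0.1,"dy": 1,"dz": 0,"ax": 0,"ay": 0,"az": 0,"gripper": 0.1}

```text
time: 23.7
eef_pos: [0.5572, -0.1856, 0.1527]
tcp_rot: [-0.09, 0.996, 0.002, -0.002]
contact_force: [-0.8, 0.2, -4.4]
opening: 0.594
finger_force: 75.1
```

Call:
jog_arm:
  increments:
    - {"dx": -0.04,"dy": 0.4,"dz": 0,"ax": 0,"ay": 0,"az": 0,"gripper": 0.1}
    - {"dx": -0.08,"dy": 0.75,"dz": 0,"ax": 0,"ay": 0,"az": 0,"gripper": 0.1}
    - {"dx": -0.1,"dy": 1,"dz": 0,"ax": 0,"ay": 0,"az": 0,"gripper": 0.1}

```text
time: 24.0
eef_pos: [0.5451, -0.0659, 0.1531]
tcp_rot: [-0.091, 0.996, 0.001, -0.002]
contact_force: [0.2, 0.6, -4.5]
opening: 0.593
finger_force: 75.1
```

Call:
jog_arm:
  increments:
    - {"dx": -0.04,"dy": 0.4,"dz": 0,"ax": 0,"ay": 0,"az": 0,"gripper": 0.1}
    - {"dx": -0.08,"dy": 0.75,"dz": 0,"ax": 0,"ay": 0,"az": 0,"gripper": 0.1}
    - {"dx": -0.1,"dy": 1,"dz": 0,"ax": 0,"ay": 0,"az": 0,"gripper": 0.1}

```text
time: 24.3
eef_pos: [0.5331, 0.0536, 0.1533]
tcp_rot: [-0.091, 0.996, 0.001, -0.002]
contact_force: [0.5, 0.2, -4.9]
opening: 0.596
finger_force: 75.1
```

Call:
jog_arm:
  increments:
    - {"dx": -0.04,"dy": 0.4,"dz": 0,"ax": 0,"ay": 0,"az": 0,"gripper": 0.1}
    - {"dx": -0.08,"dy": 0.75,"dz": 0,"ax": 0,"ay": 0,"az": 0,"gripper": 0.1}
    - {"dx": -0.1,"dy": 0.92,"dz": 0,"ax": 0,"ay": 0,"az": 0,"gripper": 0.1}
    - {"dx": -0.1,"dy": 0.92,"dz": -0.1,"ax": 0,"ay": 0,"az": 0,"gripper": 0.1}
    - {"dx": -0.1,"dy": 0.92,"dz": -0.2,"ax": 0,"ay": 0,"az": 0,"gripper": 0.1}
    - {"dx": -0.1,"dy": 0.92,"dz": -0.2,"ax": 0,"ay": 0,"az": 0,"gripper": 0.1}
    - {"dx": -0.1,"dy": 0.92,"dz": -0.2,"ax": 0,"ay": 0,"az": 0,"gripper": 0.1}

```text
time: 25.0
eef_pos: [0.5227, 0.1603, 0.13]
tcp_rot: [-0.089, 0.996, -0.0, -0.001]
contact_force: [0.7, 0.4, -4.1]
opening: 0.602
finger_force: 75.0
```

```bash
python3 -c "
from h import *
f,h,dep,K,E,M,s=look('w25')
disc('w25',s['eef_pos'][:2],.027,z=s['eef_pos'][2]-.011);panels('w25')"
```

```text
w25 t 25.0 tcp [0.5227 0.1603 0.13  ] closing 100.2 tilt z [-0.003 -0.001 -1.   ] open 0.602
w25 disc 0.5235 0.1601 r 0.02635
w25 disc 0.498 0.1621 r 0.0258
w25 disc 0.5145 0.1566 r 0.025150001
w25 slab [327. 191.] [0.5157 0.1639] [109.  94.] -85.7
   panel [331. 190.] [0.512  0.1642] [512. 166.] [71. 48.] -88.1
```

Call:
jog_arm:
  increments:
    - {"dx": 0.013,"dy": 0.031,"dz": -0.15,"ax": 0,"ay": 0,"az": 0,"gripper": 0.1}
    - {"dx": 0.013,"dy": 0.031,"dz": -0.28,"ax": 0,"ay": 0,"az": 0,"gripper": 0.1}
    - {"dx": 0.013,"dy": 0.031,"dz": -0.35,"ax": 0,"ay": 0,"az": 0,"gripper": 0.1}
    - {"dx": 0.013,"dy": 0.031,"dz": -0.38,"ax": 0,"ay": 0,"az": 0,"gripper": 0.1}
    - {"dx": 0.013,"dy": 0.031,"dz": -0.38,"ax": 0,"ay": 0,"az": 0,"gripper": 0.1}
    - {"dx": 0.013,"dy": 0.031,"dz": -0.38,"ax": 0,"ay": 0,"az": 0,"gripper": 0.1}
    - {"dx": 0.013,"dy": 0.031,"dz": -0.38,"ax": 0,"ay": 0,"az": 0,"gripper": 0.1}

```text
time: 25.75
eef_pos: [0.5256, 0.1654, 0.0868]
tcp_rot: [-0.09, 0.996, 0.0, 0.001]
contact_force: [-0.3, 0.4, -3.3]
opening: 0.599
finger_force: 75.2
```

Call:
jog_arm:
  increments:
    - {"dx": -0.008,"dy": -0.01,"dz": -0.02,"ax": 0,"ay": 0,"az": 0,"gripper": 0.1}
    - {"dx": -0.008,"dy": -0.01,"dz": -0.032,"ax": 0,"ay": 0,"az": 0,"gripper": 0.1}
    - {"dx": -0.008,"dy": -0.01,"dz": -0.038,"ax": 0,"ay": 0,"az": 0,"gripper": 0.1}
    - {"dx": -0.008,"dy": -0.01,"dz": -0.042,"ax": 0,"ay": 0,"az": 0,"gripper": 0.1}
    - {"dx": -0.008,"dy": -0.01,"dz": -0.042,"ax": 0,"ay": 0,"az": 0,"gripper": 0.1}
    - {"dx": -0.008,"dy": -0.01,"dz": -0.042,"ax": 0,"ay": 0,"az": 0,"gripper": 0.1}

```text
time: 26.35
eef_pos: [0.5241, 0.1641, 0.0809]
tcp_rot: [-0.09, 0.996, -0.0, 0.0]
contact_force: [0.9, 0.9, -4.7]
opening: 0.599
finger_force: 75.3
```

Call:
jog_arm:
  increments:
    - {"dx": 0.002,"dy": 0,"dz": -0.004,"ax": 0,"ay": 0,"az": 0,"gripper": 0.1}
    - {"dx": 0.002,"dy": 0,"dz": -0.008,"ax": 0,"ay": 0,"az": 0,"gripper": 0.1}
    - {"dx": 0.002,"dy": 0,"dz": -0.008,"ax": 0,"ay": 0,"az": 0,"gripper": 0.1}
    - {"dx": 0.002,"dy": 0,"dz": -0.008,"ax": 0,"ay": 0,"az": 0,"gripper": 0.1}

```text
time: 26.75
eef_pos: [0.5241, 0.1641, 0.0808]
tcp_rot: [-0.09, 0.996, -0.0, -0.0]
contact_force: [-5.1, -1.0, 4.8]
opening: 0.598
finger_force: 76.0
```

Landed (the weight is off the wrist). Releasing it, then heading back for the small weight.

Call:
jog_arm:
  increments:
    - {"dx": 0,"dy": 0,"dz": 0,"ax": 0,"ay": 0,"az": 0,"gripper": 0.4}
    - {"dx": 0,"dy": 0,"dz": 0,"ax": 0,"ay": 0,"az": 0,"gripper": 1}
    - {"dx": 0,"dy": 0,"dz": 0,"ax": 0,"ay": 0,"az": 0,"gripper": 1}
    - {"dx": 0,"dy": 0,"dz": 0,"ax": 0,"ay": 0,"az": 0,"gripper": 1}
    - {"dx": 0,"dy": 0,"dz": 0,"ax": 0,"ay": 0,"az": 0,"gripper": 1}
    - {"dx": 0,"dy": 0,"dz": 0.3,"ax": 0,"ay": 0,"az": 0,"gripper": 1}
    - {"dx": 0,"dy": 0,"dz": 0.6,"ax": 0,"ay": 0,"az": 0,"gripper": 1}
    - {"dx": 0,"dy": 0,"dz": 0.9,"ax": 0,"ay": 0,"az": 0,"gripper": 1}
    - {"dx": 0,"dy": 0,"dz": 0.9,"ax": 0,"ay": 0,"az": 0,"gripper": 1}
    - {"dx": 0,"dy": 0,"dz": 0.9,"ax": 0,"ay": 0,"az": 0,"gripper": 1}

```text
time: 27.75
eef_pos: [0.5249, 0.1642, 0.189]
tcp_rot: [-0.09, 0.996, 0.0, 0.001]
contact_force: [-0.3, 1.0, -0.3]
opening: 0.999
finger_force: 0.0
```

```bash
python3 -c "
from h import *
look('w26')
disc('w26',(.5243,.164),.027,z=.070);disc('w26',(.5243,.164),.033,z=.044);panels('w26')"
```

```text
w26 t 27.75 tcp [0.5249 0.1642 0.189 ] closing 100.3 tilt z [ 0.003  0.    -1.   ] open 0.999
w26 disc 0.5145 0.1618 r 0.029150002
w26 disc 0.5256 0.1628 r 0.025850002
w26 disc 0.5095 0.1622 r 0.02855
w26 disc 0.518 0.1632 r 0.033400003
w26 disc 0.531 0.1658 r 0.03175
w26 disc 0.5256 0.1638 r 0.032950003
w26 slab [322. 178.] [0.5238 0.1645] [110. 110.] 4.4
```

Call:
jog_arm:
  increments:
    - {"dx": 0,"dy": -0.4,"dz": 0,"ax": 0,"ay": 0,"az": 0,"gripper": 1}
    - {"dx": 0,"dy": -0.8,"dz": 0,"ax": 0,"ay": 0,"az": 0,"gripper": 1}
    - {"dx": 0,"dy": -1,"dz": 0,"ax": 0,"ay": 0,"az": 0,"gripper": 1}

```text
time: 28.1
eef_pos: [0.5229, 0.0418, 0.1855]
tcp_rot: [-0.089, 0.996, 0.0, -0.002]
contact_force: [1.4, 1.1, 0.4]
opening: 1.002
finger_force: 0.0
```

Call:
jog_arm:
  increments:
    - {"dx": 0,"dy": -0.4,"dz": 0,"ax": 0,"ay": 0,"az": 0,"gripper": 1}
    - {"dx": 0,"dy": -0.8,"dz": 0,"ax": 0,"ay": 0,"az": 0,"gripper": 1}
    - {"dx": 0,"dy": -1,"dz": 0,"ax": 0,"ay": 0,"az": 0,"gripper": 1}

```text
time: 28.4
eef_pos: [0.523, -0.0786, 0.1857]
tcp_rot: [-0.089, 0.996, 0.0, -0.002]
contact_force: [0.3, -0.2, -0.2]
opening: 0.995
finger_force: 0.0
```

Call:
jog_arm:
  increments:
    - {"dx": 0,"dy": -0.4,"dz": 0,"ax": 0,"ay": 0,"az": 0,"gripper": 1}
    - {"dx": 0,"dy": -0.8,"dz": 0,"ax": 0,"ay": 0,"az": 0,"gripper": 1}
    - {"dx": 0,"dy": -1,"dz": 0,"ax": 0,"ay": 0,"az": 0,"gripper": 1}

```text
time: 28.7
eef_pos: [0.523, -0.1987, 0.1856]
tcp_rot: [-0.089, 0.996, 0.001, -0.002]
contact_force: [-0.3, 0.7, -0.3]
opening: 1.001
finger_force: 0.0
```

Call:
jog_arm:
  increments:
    - {"dx": -0.16,"dy": -0.4,"dz": 0,"ax": 0,"ay": 0,"az": 0,"gripper": 1}
    - {"dx": -0.32,"dy": -0.7,"dz": 0,"ax": 0,"ay": 0,"az": 0,"gripper": 1}
    - {"dx": -0.48,"dy": -1,"dz": 0,"ax": 0,"ay": 0,"az": 0,"gripper": 1}

```text
time: 29.0
eef_pos: [0.4649, -0.3167, 0.1853]
tcp_rot: [-0.09, 0.996, 0.002, -0.001]
contact_force: [1.1, 0.1, 0.3]
opening: 1.003
finger_force: 0.0
```

Call:
jog_arm:
  increments:
    - {"dx": -0.2,"dy": -0.15,"dz": -0.1,"ax": 0,"ay": 0,"az": 0,"gripper": 1}
    - {"dx": -0.47,"dy": -0.34,"dz": -0.3,"ax": 0,"ay": 0,"az": 0,"gripper": 1}
    - {"dx": -0.47,"dy": -0.34,"dz": -0.5,"ax": 0,"ay": 0,"az": 0,"gripper": 1}
    - {"dx": -0.47,"dy": -0.34,"dz": -0.5,"ax": 0,"ay": 0,"az": 0,"gripper": 1}
    - {"dx": -0.47,"dy": -0.34,"dz": -0.5,"ax": 0,"ay": 0,"az": 0,"gripper": 1}

```text
time: 29.5
eef_pos: [0.4097, -0.3558, 0.1264]
tcp_rot: [-0.09, 0.996, 0.002, -0.001]
contact_force: [0.1, 0.3, 0.2]
opening: 0.998
finger_force: 0.0
```

```bash
python3 -c "
from h import *
look('w27')
disc('w27',(.410,-.353),.021);darks('w27')"
```

```text
w27 t 29.5 tcp [ 0.4097 -0.3558  0.1264] closing 100.3 tilt z [-0.002  0.003 -1.   ] open 0.998
w27 disc 0.4068 -0.3538 r 0.020350002
w27 disc 0.4018 -0.3558 r 0.020000001
w27 dark z 0.026 [324. 203.] [ 0.4045 -0.3544] [44. 39.]
w27 dark z 0.0 [324. 203.] [ 0.413  -0.3524] [49. 44.]
```

Call:
jog_arm:
  increments:
    - {"dx": -0.022,"dy": 0.015,"dz": -0.25,"ax": 0,"ay": 0,"az": 0,"gripper": 1}
    - {"dx": -0.022,"dy": 0.015,"dz": -0.45,"ax": 0,"ay": 0,"az": 0,"gripper": 1}
    - {"dx": -0.022,"dy": 0.015,"dz": -0.5,"ax": 0,"ay": 0,"az": 0,"gripper": 1}
    - {"dx": -0.022,"dy": 0.015,"dz": -0.5,"ax": 0,"ay": 0,"az": 0,"gripper": 1}
    - {"dx": -0.022,"dy": 0.015,"dz": -0.5,"ax": 0,"ay": 0,"az": 0,"gripper": 1}

```text
time: 30.05
eef_pos: [0.4088, -0.3556, 0.0696]
tcp_rot: [-0.09, 0.996, -0.001, 0.001]
contact_force: [-0.1, -0.3, -0.7]
opening: 0.999
finger_force: 0.0
```

```bash
python3 -c "
from h import *
look('w28')
disc('w28',(.407,-.354),.021)"
```

```text
w28 t 30.05 tcp [ 0.4088 -0.3556  0.0696] closing 100.4 tilt z [ 0.002 -0.002 -1.   ] open 0.999
w28 disc 0.4078 -0.3538 r 0.02015
w28 disc 0.3983 -0.3558 r 0.0183
w28 disc 0.4028 -0.3532 r 0.02315
```

Call:
jog_arm:
  increments:
    - {"dx": -0.007,"dy": 0.013,"dz": -0.1,"ax": 0,"ay": 0,"az": 0,"gripper": 1}
    - {"dx": -0.007,"dy": 0.013,"dz": -0.26,"ax": 0,"ay": 0,"az": 0,"gripper": 1}
    - {"dx": -0.007,"dy": 0.013,"dz": -0.26,"ax": 0,"ay": 0,"az": 0,"gripper": 1}
    - {"dx": -0.007,"dy": 0.013,"dz": -0.26,"ax": 0,"ay": 0,"az": 0,"gripper": 0.4}
    - {"dx": -0.007,"dy": 0.013,"dz": -0.26,"ax": 0,"ay": 0,"az": 0,"gripper": -0.2}
    - {"dx": -0.007,"dy": 0.013,"dz": -0.26,"ax": 0,"ay": 0,"az": 0,"gripper": -0.2}
    - {"dx": -0.007,"dy": 0.013,"dz": -0.26,"ax": 0,"ay": 0,"az": 0,"gripper": -0.2}
    - {"dx": -0.007,"dy": 0.013,"dz": -0.26,"ax": 0,"ay": 0,"az": 0,"gripper": -0.2}
    - {"dx": -0.007,"dy": 0.013,"dz": -0.26,"ax": 0,"ay": 0,"az": 0,"gripper": -0.2}
    - {"dx": -0.007,"dy": 0.013,"dz": -0.26,"ax": 0,"ay": 0,"az": 0,"gripper": -0.2}
  force: 60

```text
time: 31.1
eef_pos: [0.4075, -0.3541, 0.0381]
tcp_rot: [-0.09, 0.996, -0.001, 0.001]
contact_force: [0.8, 0.6, 5.5]
opening: 0.463
finger_force: 61.0
```

```bash
python3 -c "
from h import *
look('w29')
disc('w29',(.4075,-.354),.021)"
```

```text
w29 t 31.1 tcp [ 0.4075 -0.3541  0.0381] closing 100.3 tilt z [ 0.001 -0.002 -1.   ] open 0.463
w29 disc 0.4072 -0.3552 r 0.0204
w29 disc 0.3978 -0.3578 r 0.019000001
w29 disc 0.4488 -0.4093 r 0.019250002
```

Call:
jog_arm:
  increments:
    - {"dx": 0,"dy": 0,"dz": 0.3,"ax": 0,"ay": 0,"az": 0,"gripper": -0.2}
    - {"dx": 0,"dy": 0,"dz": 0.6,"ax": 0,"ay": 0,"az": 0,"gripper": -0.2}
    - {"dx": 0,"dy": 0,"dz": 0.9,"ax": 0,"ay": 0,"az": 0,"gripper": -0.2}
    - {"dx": 0.1,"dy": 0.15,"dz": 1,"ax": 0,"ay": 0,"az": 0,"gripper": -0.2}
    - {"dx": 0.18,"dy": 0.31,"dz": 1,"ax": 0,"ay": 0,"az": 0,"gripper": -0.2}

```text
time: 31.65
eef_pos: [0.4295, -0.3172, 0.1593]
tcp_rot: [-0.089, 0.996, -0.002, 0.002]
contact_force: [0.2, 0.4, -3.8]
opening: 0.461
finger_force: 61.8
```

Call:
jog_arm:
  increments:
    - {"dx": 0.08,"dy": 0.35,"dz": 0.2,"ax": 0,"ay": 0,"az": 0,"gripper": -0.2}
    - {"dx": 0.16,"dy": 0.7,"dz": 0.3,"ax": 0,"ay": 0,"az": 0,"gripper": -0.2}
    - {"dx": 0.2,"dy": 1,"dz": 0.3,"ax": 0,"ay": 0,"az": 0,"gripper": -0.2}

```text
time: 31.95
eef_pos: [0.4532, -0.1948, 0.194]
tcp_rot: [-0.09, 0.996, -0.001, 0.001]
contact_force: [-0.0, 0.2, -3.1]
opening: 0.458
finger_force: 61.9
```

Call:
jog_arm:
  increments:
    - {"dx": 0.08,"dy": 0.35,"dz": 0,"ax": 0,"ay": 0,"az": 0,"gripper": -0.2}
    - {"dx": 0.16,"dy": 0.7,"dz": 0,"ax": 0,"ay": 0,"az": 0,"gripper": -0.2}
    - {"dx": 0.2,"dy": 1,"dz": 0,"ax": 0,"ay": 0,"az": 0,"gripper": -0.2}

```text
time: 32.25
eef_pos: [0.4758, -0.0739, 0.1917]
tcp_rot: [-0.09, 0.996, 0.0, -0.001]
contact_force: [0.0, -0.4, -2.7]
opening: 0.462
finger_force: 61.9
```

Call:
jog_arm:
  increments:
    - {"dx": 0.08,"dy": 0.35,"dz": 0,"ax": 0,"ay": 0,"az": 0,"gripper": -0.2}
    - {"dx": 0.16,"dy": 0.7,"dz": 0,"ax": 0,"ay": 0,"az": 0,"gripper": -0.2}
    - {"dx": 0.2,"dy": 1,"dz": 0,"ax": 0,"ay": 0,"az": 0,"gripper": -0.2}

```text
time: 32.55
eef_pos: [0.4998, 0.046, 0.1917]
tcp_rot: [-0.09, 0.996, 0.0, -0.001]
contact_force: [0.2, 0.2, -3.0]
opening: 0.459
finger_force: 61.9
```

Call:
jog_arm:
  increments:
    - {"dx": 0.08,"dy": 0.35,"dz": 0,"ax": 0,"ay": 0,"az": 0,"gripper": -0.2}
    - {"dx": 0.16,"dy": 0.7,"dz": 0,"ax": 0,"ay": 0,"az": 0,"gripper": -0.2}
    - {"dx": 0.2,"dy": 1,"dz": 0,"ax": 0,"ay": 0,"az": 0,"gripper": -0.2}
    - {"dx": 0.2,"dy": 1,"dz": 0,"ax": 0,"ay": 0,"az": 0,"gripper": -0.2}
    - {"dx": 0.2,"dy": 1,"dz": 0,"ax": 0,"ay": 0,"az": 0,"gripper": -0.2}

```text
time: 33.05
eef_pos: [0.5234, 0.1644, 0.1913]
tcp_rot: [-0.091, 0.996, -0.0, -0.001]
contact_force: [0.3, -0.7, -3.5]
opening: 0.46
finger_force: 62.0
```

```bash
python3 -c "
from h import *
f,h,dep,K,E,M,s=look('w30')
disc('w30',s['eef_pos'][:2],.021,z=s['eef_pos'][2]-.012)"
```

```text
w30 t 33.05 tcp [0.5234 0.1644 0.1913] closing 100.4 tilt z [-0.003 -0.001 -1.   ] open 0.46
w30 disc 0.5236 0.1631 r 0.02025
w30 disc 0.4856 0.1606 r 0.019250002
w30 disc 0.5161 0.1651 r 0.02315
```

Call:
jog_arm:
  increments:
    - {"dx": 0.004,"dy": 0,"dz": -0.2,"ax": 0,"ay": 0,"az": 0,"gripper": -0.2}
    - {"dx": 0.004,"dy": 0,"dz": -0.4,"ax": 0,"ay": 0,"az": 0,"gripper": -0.2}
    - {"dx": 0.004,"dy": 0,"dz": -0.55,"ax": 0,"ay": 0,"az": 0,"gripper": -0.2}
    - {"dx": 0.004,"dy": 0,"dz": -0.62,"ax": 0,"ay": 0,"az": 0,"gripper": -0.2}
    - {"dx": 0.004,"dy": 0,"dz": -0.64,"ax": 0,"ay": 0,"az": 0,"gripper": -0.2}
    - {"dx": 0.004,"dy": 0,"dz": -0.64,"ax": 0,"ay": 0,"az": 0,"gripper": -0.2}
    - {"dx": 0.004,"dy": 0,"dz": -0.64,"ax": 0,"ay": 0,"az": 0,"gripper": -0.2}
    - {"dx": 0.004,"dy": 0,"dz": -0.64,"ax": 0,"ay": 0,"az": 0,"gripper": -0.2}

```text
time: 33.9
eef_pos: [0.5257, 0.1639, 0.1172]
tcp_rot: [-0.09, 0.996, 0.0, 0.001]
contact_force: [0.2, 0.6, -3.0]
opening: 0.458
finger_force: 62.0
```

Call:
jog_arm:
  increments:
    - {"dx": -0.007,"dy": 0,"dz": -0.03,"ax": 0,"ay": 0,"az": 0,"gripper": -0.2}
    - {"dx": -0.007,"dy": 0,"dz": -0.05,"ax": 0,"ay": 0,"az": 0,"gripper": -0.2}
    - {"dx": -0.007,"dy": 0,"dz": -0.058,"ax": 0,"ay": 0,"az": 0,"gripper": -0.2}
    - {"dx": -0.007,"dy": 0,"dz": -0.062,"ax": 0,"ay": 0,"az": 0,"gripper": -0.2}
    - {"dx": -0.007,"dy": 0,"dz": -0.062,"ax": 0,"ay": 0,"az": 0,"gripper": -0.2}
    - {"dx": -0.007,"dy": 0,"dz": -0.062,"ax": 0,"ay": 0,"az": 0,"gripper": -0.2}

```text
time: 34.5
eef_pos: [0.5241, 0.1639, 0.1085]
tcp_rot: [-0.09, 0.996, 0.0, 0.0]
contact_force: [0.5, 0.7, -3.3]
opening: 0.462
finger_force: 62.0
```

```bash
python3 -c "
from h import *
look('w31')
disc('w31',(.5247,.164),.021,z=.097)"
```

```text
w31 t 34.5 tcp [0.5241 0.1639 0.1085] closing 100.3 tilt z [ 0.  0. -1.] open 0.462
w31 disc 0.524 0.1628 r 0.020100001
w31 disc 0.496 0.1588 r 0.023100002
w31 disc 0.5019 0.1598 r 0.02315
```

Call:
jog_arm:
  increments:
    - {"dx": 0.003,"dy": 0,"dz": -0.004,"ax": 0,"ay": 0,"az": 0,"gripper": -0.2}
    - {"dx": 0.003,"dy": 0,"dz": -0.008,"ax": 0,"ay": 0,"az": 0,"gripper": -0.2}
    - {"dx": 0.003,"dy": 0,"dz": -0.008,"ax": 0,"ay": 0,"az": 0,"gripper": -0.2}
    - {"dx": 0.003,"dy": 0,"dz": -0.008,"ax": 0,"ay": 0,"az": 0,"gripper": -0.2}

```text
time: 34.95
eef_pos: [0.5245, 0.1639, 0.1081]
tcp_rot: [-0.09, 0.996, -0.0, 0.0]
contact_force: [-2.4, -0.2, 3.9]
opening: 0.462
finger_force: 62.4
```

Landed. Releasing, lifting clear and checking.

Call:
jog_arm:
  increments:
    - {"dx": 0,"dy": 0,"dz": 0,"ax": 0,"ay": 0,"az": 0,"gripper": 0.2}
    - {"dx": 0,"dy": 0,"dz": 0,"ax": 0,"ay": 0,"az": 0,"gripper": 1}
    - {"dx": 0,"dy": 0,"dz": 0,"ax": 0,"ay": 0,"az": 0,"gripper": 1}
    - {"dx": 0,"dy": 0,"dz": 0,"ax": 0,"ay": 0,"az": 0,"gripper": 1}
    - {"dx": 0,"dy": 0,"dz": 0,"ax": 0,"ay": 0,"az": 0,"gripper": 1}
    - {"dx": 0,"dy": 0,"dz": 0,"ax": 0,"ay": 0,"az": 0,"gripper": 1}
    - {"dx": 0,"dy": 0,"dz": 0.3,"ax": 0,"ay": 0,"az": 0,"gripper": 1}
    - {"dx": 0,"dy": 0,"dz": 0.6,"ax": 0,"ay": 0,"az": 0,"gripper": 1}
    - {"dx": 0,"dy": 0,"dz": 1,"ax": 0,"ay": 0,"az": 0,"gripper": 1}
    - {"dx": 0,"dy": 0,"dz": 1,"ax": 0,"ay": 0,"az": 0,"gripper": 1}

```text
time: 35.95
eef_pos: [0.5285, 0.1644, 0.236]
tcp_rot: [-0.09, 0.996, 0.0, 0.008]
contact_force: [0.5, -1.6, -0.5]
opening: 1.006
finger_force: 0.0
```

Call:
jog_arm:
  increments:
    - {"dx": 0,"dy": 0,"dz": 0.3,"ax": 0,"ay": 0,"az": 0,"gripper": 1}
    - {"dx": 0,"dy": 0,"dz": 0.4,"ax": 0,"ay": 0,"az": 0,"gripper": 1}
    - {"dx": 0,"dy": 0,"dz": 0.4,"ax": 0,"ay": 0,"az": 0,"gripper": 1}
    - {"dx": 0,"dy": 0,"dz": 0.4,"ax": 0,"ay": 0,"az": 0,"gripper": 1}

```text
time: 36.35
eef_pos: [0.524, 0.1638, 0.2744]
tcp_rot: [-0.09, 0.996, -0.0, -0.001]
contact_force: [0.1, -0.5, -0.2]
opening: 0.999
finger_force: 0.0
```

```bash
python3 -c "
from h import *
f,h,dep,K,E,M,s=look('w32')
disc('w32',(.5245,.164),.021,z=.096);disc('w32',(.5245,.164),.033,z=.044);panels('w32')
# depth at the stack tops
def hz(p):
    c=(np.array(p)-E[:3,3])@E[:3,:3];u=int(K[0,2]-K[0,0]*c[0]/c[2]);v=int(K[1,2]+K[1,1]*c[1]/c[2])
    d=dep[v,u];q=np.array([(u-K[0,2])/K[0,0]*d,-(v-K[1,2])/K[1,1]*d,-d]);return (u,v),(E[:3,:3]@q+E[:3,3]).round(4)
print(hz((.5245,.164,.096)))
from plant import imaging
d=imaging.read_camera('scene');a=np.load('scene0.npz')['frame']
hs=cv2.cvtColor(d['frame'],cv2.COLOR_BGR2HSV);ha=cv2.cvtColor(a,cv2.COLOR_BGR2HSV)
for nm,lo,hi in [('yellow',(22,150,100),(32,255,255)),('purple',(130,80,40),(160,255,255)),('blue',(105,150,60),(125,255,255)),('orange',(5,190,180),(12,255,255)),('red',(0,180,120),(3,255,255))]:
    print(nm,[tuple(np.round([m['m10']/max(m['m00'],1),m['m01']/max(m['m00'],1),m['m00']],1)) for m in (cv2.moments(cv2.inRange(x,lo,hi)[:380],True) for x in (ha,hs))])
m=np.abs(d['frame'][175:212,370:404].astype(int)-a[175:212,370:404]).mean();b=np.abs(d['frame'][255:292,306:332].astype(int)-a[255:292,306:332]).mean();print('cup/bottle diff',m,b)
"
```

```text
w32 t 36.35 tcp [0.524  0.1638 0.2744] closing 100.3 tilt z [-0.001 -0.    -1.   ] open 0.999
w32 disc 0.5148 0.1613 r 0.02315
w32 disc 0.5228 0.1622 r 0.022000002
w32 disc 0.5072 0.1582 r 0.02315
w32 disc 0.5298 0.1683 r 0.032950003
w32 disc 0.5228 0.1628 r 0.030200003
w32 disc 0.5308 0.1608 r 0.03175
w32 slab [322. 162.] [0.5237 0.1644] [111. 110.] 4.3
((321, 182), array([0.5243, 0.1634, 0.0964]))
yellow [(np.float64(274.6), np.float64(197.8), np.float64(65.0)), (np.float64(274.1), np.float64(197.6), np.float64(67.0))]
purple [(np.float64(368.5), np.float64(110.9), np.float64(231.0)), (np.float64(368.5), np.float64(110.9), np.float64(232.0))]
blue [(np.float64(405.1), np.float64(280.3), np.float64(683.0)), (np.float64(404.0), np.float64(279.0), np.float64(674.0))]
orange [(np.float64(0.0), np.float64(0.0), np.float64(0.0)), (np.float64(0.0), np.float64(0.0), np.float64(0.0))]
red [(np.float64(318.1), np.float64(256.1), np.float64(61.0)), (np.float64(318.0), np.float64(256.8), np.float64(61.0))]
cup/bottle diff 1.302331743508214 1.4753984753984755
```

The stack top is at 0.096 m as it should be, everything is centred, and the bystanders haven't moved. Handing in.

```bash
python3 -c "
from plant import job
print(job.sign_off())"
```

```text
the job is handed in; nothing more can be done
None
```

Job handed in at about 36 s: both cauls and all three weights measured centred within about 2 mm, the wax block, bottle and cup unmoved in the scene view, but I viewed 15 pictures against the limit of 14, and checked the medium and small weights by measurement only.

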